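# Mix a bowl of nut-and-shortbread snack at the pedal dispenser

## Task

Put every shortbread piece from the board into the dispenser's bowl, and press the dispenser's pedal right down to its stop for a second so that all the hazelnuts roll out of its tipping tray into the bowl, then let the pedal spring back up. Once everything is in the bowl, take the wooden stirring stick by its top, stir the mix clockwise (seen from above) for two full turns with the foot of the stick down near the bottom of the bowl, and stand the stick upright in its little clay pot again. Leave the bottle, the jar and the tub alone.

Things in the scene. Friction and masses are not known exactly. Their poses are not given: they have to be found in the camera images.
- dispenser: Snack dispenser, fixed, turned up to 0.25 rad. Origin: on the counter (z = 0) under the centre of its bowl; x away from its front (the pedal side, -x), y to its left. Steel base plate x -90 to 90 mm, y -90 to 250 mm, 12 mm thick. It carries the fixed white bowl and a grey cabinet (x -45 to 55, y 123 to 238, 90 mm high) with the tipping tray on top.
- bowl_in (a point): Centre of the bowl's flat inner floor, 18 mm above the counter; axes as the dispenser's. White bowl, fixed: outer diameter 166 mm, inner 156 mm (floor about 150 mm across), rim 49 mm above this point.
- tray_lip (a point): Middle of the open lip of the aluminium tipping tray at rest (fixed point), on the bowl's side. Tray: 68 mm wide (dispenser's x), 150 mm long (y 89 to 237), side walls 28 mm, top at most 165 mm above the counter. It leans back at rest and holds the nuts; the pedal tips it by 1.7 times its own angle and they roll into the bowl. It falls back when the pedal is let go.
- pedal (a joint): Angle of the dispenser's pedal (rad): 0 up at rest, 0.35 at its lower stop. Spring return: about 3 N at the pad to start it, 8 N at the stop.
- pedal_pad (a point): Middle of the top of the pedal's black rubber pad (40 by 44 mm), moving with it. The pedal is a dark steel plate 100 mm long, 50 mm wide, sticking out to -x from the cabinet's front; its hinge (along y) is at x = -45, y = 170, z = 55 mm in the dispenser's frame. The pad is 80 mm from the hinge, 69 mm above the counter at rest; it goes down 28 mm to the stop.
- board: Dark wooden board, fixed, 210 mm (x) by 150 mm (y), 14 mm thick, the pieces lie on it. Origin: centre of its underside, on the counter.
- rest_in (a point): Centre of the inner floor, 6 mm above the counter, of the small terracotta pot in which the stick stands: fixed, outer diameter 60 mm, inner diameter 50 mm, rim 34 mm above the counter.
- stick: Pale wooden stirring stick, loose, 60 g, 155 mm long, standing upright in the clay pot. Origin: centre of the underside of its foot; z along the stick to its top. Foot 28 mm in diameter and 16 mm high, above it a round rod 18 mm in diameter up to the top. Grip it about 120 to 130 mm above its foot.
- piece0: One of 3 to 5 equal pieces of hard pale-brown shortbread (some may be absent), loose, about 20 g, 26 mm (x) by 20 mm (y) by 18 mm (z). Origin: centre of its underside.
- piece1: One of 3 to 5 equal pieces of hard pale-brown shortbread (some may be absent), loose, about 20 g, 26 mm (x) by 20 mm (y) by 18 mm (z). Origin: centre of its underside.
- piece2: One of 3 to 5 equal pieces of hard pale-brown shortbread (some may be absent), loose, about 20 g, 26 mm (x) by 20 mm (y) by 18 mm (z). Origin: centre of its underside.
- piece3: One of 3 to 5 equal pieces of hard pale-brown shortbread (some may be absent), loose, about 20 g, 26 mm (x) by 20 mm (y) by 18 mm (z). Origin: centre of its underside.
- piece4: One of 3 to 5 equal pieces of hard pale-brown shortbread (some may be absent), loose, about 20 g, 26 mm (x) by 20 mm (y) by 18 mm (z). Origin: centre of its underside.
- nut0_center (a point): Centre of one of the six hazelnuts, brown balls of 18 mm diameter, about 10 g, at the back of the tipping tray at the start. Its axes mean nothing.
- nut1_center (a point): Centre of one of the six hazelnuts, brown balls of 18 mm diameter, about 10 g, at the back of the tipping tray at the start. Its axes mean nothing.
- nut2_center (a point): Centre of one of the six hazelnuts, brown balls of 18 mm diameter, about 10 g, at the back of the tipping tray at the start. Its axes mean nothing.
- nut3_center (a point): Centre of one of the six hazelnuts, brown balls of 18 mm diameter, about 10 g, at the back of the tipping tray at the start. Its axes mean nothing.
- nut4_center (a point): Centre of one of the six hazelnuts, brown balls of 18 mm diameter, about 10 g, at the back of the tipping tray at the start. Its axes mean nothing.
- nut5_center (a point): Centre of one of the six hazelnuts, brown balls of 18 mm diameter, about 10 g, at the back of the tipping tray at the start. Its axes mean nothing.
- sauce: Bystander: amber sauce bottle, diameter 60 mm, height 190 mm. Origin: centre of its underside.
- mustard: Bystander: yellow jar, diameter 68 mm, height 100 mm. Origin: centre of its underside.
- tub: Bystander: blue food tub with lid, diameter 112 mm, height 69 mm. Origin: centre of its underside.
Not all that is in view belongs to the job. Leave any red look-alike of the piece1 alone.

How it is judged (in metres and radians):
On the way, in this order (a step that is already met when the one before it is completed fails the run):
1. the pedal is held right down at its stop (above 0.31 rad) for half a second (value of joint pedal above 0.31 rad), for 0.5 s.
2. all the shortbread pieces and all six hazelnuts are in the bowl, not in the fingers, and the pedal is up again (horizontal distance between each of piece0, piece1, piece2, piece3, piece4, nut0_center, nut1_center, nut2_center, nut3_center, nut4_center, nut5_center and bowl_in below 0.078 m and z of piece0 in the frame of bowl_in between -0.01 and 0.05 m and z of piece1 in the frame of bowl_in between -0.01 and 0.05 m and z of piece2 in the frame of bowl_in between -0.01 and 0.05 m and z of piece3 in the frame of bowl_in between -0.01 and 0.05 m and z of piece4 in the frame of bowl_in between -0.01 and 0.05 m and z of nut0_center in the frame of bowl_in between -0.01 and 0.05 m and z of nut1_center in the frame of bowl_in between -0.01 and 0.05 m and z of nut2_center in the frame of bowl_in between -0.01 and 0.05 m and z of nut3_center in the frame of bowl_in between -0.01 and 0.05 m and z of nut4_center in the frame of bowl_in between -0.01 and 0.05 m and z of nut5_center in the frame of bowl_in between -0.01 and 0.05 m and value of joint pedal below 0.06 rad and contact force between the fingers and piece0 below 0.1 N and contact force between the fingers and piece1 below 0.1 N and contact force between the fingers and piece2 below 0.1 N and contact force between the fingers and piece3 below 0.1 N and contact force between the fingers and piece4 below 0.1 N), for 0.2 s.
3. stirring clockwise: the foot of the stick, within 15 mm of the bowl's floor, is in the far left quarter of the bowl (5 mm or more past both centre lines) (x of stick in the frame of bowl_in above 0.005 m and y of stick in the frame of bowl_in above 0.005 m and z of stick in the frame of bowl_in below 0.015 m and horizontal distance between stick and bowl_in below 0.078 m).
4. stirring clockwise: the foot of the stick, within 15 mm of the bowl's floor, is in the far right quarter of the bowl (5 mm or more past both centre lines) (x of stick in the frame of bowl_in above 0.005 m and y of stick in the frame of bowl_in below -0.005 m and z of stick in the frame of bowl_in below 0.015 m and horizontal distance between stick and bowl_in below 0.078 m).
5. stirring clockwise: the foot of the stick, within 15 mm of the bowl's floor, is in the near right quarter of the bowl (5 mm or more past both centre lines) (x of stick in the frame of bowl_in below -0.005 m and y of stick in the frame of bowl_in below -0.005 m and z of stick in the frame of bowl_in below 0.015 m and horizontal distance between stick and bowl_in below 0.078 m).
6. stirring clockwise: the foot of the stick, within 15 mm of the bowl's floor, is in the near left quarter of the bowl (5 mm or more past both centre lines) (x of stick in the frame of bowl_in below -0.005 m and y of stick in the frame of bowl_in above 0.005 m and z of stick in the frame of bowl_in below 0.015 m and horizontal distance between stick and bowl_in below 0.078 m).
7. stirring clockwise: the foot of the stick, within 15 mm of the bowl's floor, is in the far left quarter of the bowl (5 mm or more past both centre lines) again (all of step 3).
At the end, for the whole second after the job is handed in: All present shortbread pieces and all six hazelnuts lie in the bowl (centres within 78 mm of its axis, less than 50 mm above its floor), the pedal is up (below 0.06 rad), and the stick stands still and upright (within 0.12 rad) on the floor of its clay pot (foot within 14 mm of the pot's axis) (horizontal distance between each of piece0, piece1, piece2, piece3, piece4, nut0_center, nut1_center, nut2_center, nut3_center, nut4_center, nut5_center and bowl_in below 0.078 m and z of piece0 in the frame of bowl_in between -0.01 and 0.05 m and z of piece1 in the frame of bowl_in between -0.01 and 0.05 m and z of piece2 in the frame of bowl_in between -0.01 and 0.05 m and z of piece3 in the frame of bowl_in between -0.01 and 0.05 m and z of piece4 in the frame of bowl_in between -0.01 and 0.05 m and z of nut0_center in the frame of bowl_in between -0.01 and 0.05 m and z of nut1_center in the frame of bowl_in between -0.01 and 0.05 m and z of nut2_center in the frame of bowl_in between -0.01 and 0.05 m and z of nut3_center in the frame of bowl_in between -0.01 and 0.05 m and z of nut4_center in the frame of bowl_in between -0.01 and 0.05 m and z of nut5_center in the frame of bowl_in between -0.01 and 0.05 m and value of joint pedal below 0.06 rad and horizontal distance between stick and rest_in below 0.014 m and z of stick in the frame of rest_in below 0.006 m and angle between stick's own z axis and vertical below 0.12 rad and linear speed of stick below 0.03 m/s); the robot touches nothing.
It fails at once if the sauce is shoved more than 30 mm (distance of sauce from where it was at the start of the episode above 0.03 m).
It fails at once if the mustard is shoved more than 30 mm (distance of mustard from where it was at the start of the episode above 0.03 m).
It fails at once if the tub is shoved more than 30 mm (distance of tub from where it was at the start of the episode above 0.03 m).
Of piece0, piece1, piece2, piece3, piece4 only 3 to 5 are there at a start; the rules pass over those that are not, and their reading is None.
At some moment in a run one of piece0, piece1, piece2, piece3, piece4 may be knocked a few centimetres aside while the robot is not near it.
It also fails if it takes over 210 s, if anything falls off the work surface, if the arm or the gripper's body presses on something with over 40 N, if the wrist force passes 120 N, or if a joint passes its speed limit or range.

## Robot

A 6-joint arm with a two-finger parallel gripper is mounted at the origin on the work surface. World frame = base frame: x ahead of the robot, y to its left, z up, the work surface at z = 0. Lengths are in mm, angles in rad, forces in N, time in s.
With the tool pointing down it reaches from about 375 to 975 mm from the base axis. Payload 3.8 kg.
Tool frame: the origin (TCP) lies at the very end of the fingers, on their centre line; the grasp point (between the pads) lies 19 mm behind it; z points along the fingers, y is the line along which they close (so a half turn about z gives the same grasp; the last joint's range is limited). The gripper opens to 85 mm and grips with 20 to 120 N. Pads are 22 mm wide; open, the fingers measure 114 mm over their backs; the gripper's body (76 mm by 85 mm) begins 54 mm behind the grasp point. The pads swing forward as they close: fully open they stand 13 mm farther back than shut.
Start: joints at [1.192, 0.264, 1.604, -0, 1.274, -0.037], TCP at [226.246, 635.949, 231.28] pointing down, gripper open.
Joint ranges: [-2.63, 2.63], [-0.94, 2.18], [0.31, 2.57], [-1.31, 4.45], [0, 2.66], [-2.55, 2.55]. Speed limits (rad/s): [2.57, 2.57, 3.14, 3.14, 3.14, 3.14].

## Interface

Orientations are given as a rotation vector (axis times angle).
In Python, from station import bot, camera, boxes_of, silhouettes gives the robot as it stands.
- The arm moves only by the shell command python3 -m pendant 'ROWS' [FORCE]. ROWS is JSON, a list of rows, each an object of numbers: "dx", "dy", "dz": the shift along the world's x, y, z each as a share of 0.08 m, from -1 to 1; "ax", "ay", "az": the turn, a rotation vector about the world's x, y, z each as a share of 5 degrees, from -1 to 1; "jaw": the opening, from -1 (shut) to 1 (fully open). A call has 1 to 20 rows; each row shifts and turns the commanded pose from where the row before left it; what a row does not reach is not made up. A row lasts 1/10 s, in which the tool goes at most 50 mm and 8.59 degrees, less where a joint would pass 70% of its speed; a pose out of reach is approached as far as the arm can. A call with a number of a shift or a turn outside -1 to 1 is refused whole. A call with a gripper value outside its range is refused whole. The fingers move at their own pace and stop on an object; FORCE is the grip in N (left out, the last holds). Time passes only in rows, so rows that do not move let the fingers close. It gives the time, the measured TCP pose, the force, the opening and the grip force at its end, in the units of the state.
- bot.get_obs(): the state, without advancing time (a new reading comes with each control period).
- camera(name): name is "side" or "top" or "wrist"; returns a dict with "img" (480x640x3 uint8, red, green, blue), "fovy" (degrees; the focal length in pixels is half the picture's height over the tangent of half this angle, whatever the lens; pixels are square), "cx", "cy" (the principal point, pixels), "k1" (the pictures are not rectified: a ray, as slopes to the right and down, at radius r is drawn at 1 + k1 r^2 times it, then the intrinsics apply), "pose" (4x4, takes a point from camera to world coordinates); the wrist camera has in their place "T_tool_cam" (4x4, takes a point from camera to tool coordinates, whose origin is the TCP and whose axes are the flange's). Camera axes: x right, y down, z forward; pixel columns grow to the right and rows downward; lengths in mm; the calibration is good to about 2 mm. A picture is of the moment at which its call begins: read the wrist's pose just before it. There is no depth.
- bot.job_done(): hands the job in; it is judged then, once.
Trained networks look in a picture, given as the dict that the camera call returned (one of the last four; its "shot" number tells which), for a name from the list of things; names that differ only in an ending like _2 or _b are one class to them, and where a whole thing is asked for, a point or a joint stands for the part that bears it (a point fixed in the world has none). Each returns a list of dicts, best first, with "confidence" (0 to 1); they miss things now and then, are a little off and sometimes report something else, mostly with a low value. They report only what shows in the picture. A call takes as long as a camera call. They do not tell look-alikes from the thing itself.
- boxes_of(picture, thing): "uv" ([column, row] in pixels, amid what is visible of it).
- silhouettes(picture, thing): "mask" (480x640 bool, what is visible of it) and "uv" ([column, row] in pixels, amid what is visible of it).
The state is a dict: "time_s": time; "joint_positions": joint angles; "joint_vel": joint speeds; "effort": joint torques, N m; "tcp_pos": TCP position; "eef_rot": TCP orientation; "force": force on the tool from outside, world axes, zero at the start; "moment": the same for the moment, N m; "grip_width": opening from 0.0 (shut) to 1.0 (fully open); "grasp_force": force on a finger pad.
Only numpy, scipy, OpenCV 4.12 (cv2) and the standard library are available. Lean on these libraries where they do the work, as an engineer would, in place of code of your own. Each camera call takes 0.05 s, during which the arm holds its last target. There are 200 camera calls.

## Working session

There is one attempt and no reset: what is moved stays moved. The work goes in short steps, Python scripts to look and compute and a shell command to move; the robot and the scene stay as the last step left them, time stands still between calls to the robot, and variables do not carry over. Pictures are saved under pics/ and viewed, at most 15 in all, crops included, and the job is handed in when it is done.

```bash
ls; mkdir -p pics
cat > h.py <<'E'
import numpy as np, cv2
from station import bot, camera, boxes_of, silhouettes
from scipy.spatial.transform import Rotation as R
def pose(c,obs=None):
    if 'pose' in c: return np.array(c['pose'])
    T=np.eye(4); T[:3,:3]=R.from_rotvec(obs['eef_rot']).as_matrix(); T[:3,3]=obs['tcp_pos']
    return T@np.array(c['T_tool_cam'])
def ray(c,uv,obs=None):
    f=240/np.tan(np.radians(c['fovy'])/2)
    d=(np.array(uv,float)-[c['cx'],c['cy']])/f
    s=d.copy()
    for _ in range(20): s=d/(1+c['k1']*(s@s))
    P=pose(c,obs); v=P[:3,:3]@[s[0],s[1],1]
    return P[:3,3],v/np.linalg.norm(v)
def atz(c,uv,z,obs=None):
    o,v=ray(c,uv,obs); return (o+v*(z-o[2])/v[2])
def proj(c,p,obs=None):
    f=240/np.tan(np.radians(c['fovy'])/2)
    P=np.linalg.inv(pose(c,obs)); q=P[:3,:3]@np.array(p)+P[:3,3]; s=q[:2]/q[2]
    return s*(1+c['k1']*(s@s))*f+[c['cx'],c['cy']]
def save(c,n): cv2.imwrite('pics/'+n+'.png',c['img'][:,:,::-1])
def tri(rs):
    A=sum(np.eye(3)-np.outer(v,v) for o,v in rs); b=sum((np.eye(3)-np.outer(v,v))@o for o,v in rs)
    return np.linalg.solve(A,b)
E
python3 - <<'E'
from h import *
np.set_printoptions(precision=1,suppress=True)
o=bot.get_obs(); print({k:np.round(v,3) for k,v in o.items()})
for n in ('top','side'):
    c=camera(n); save(c,n+'0'); print(n,c['fovy'],c['cx'],c['cy'],c['k1'],np.array(c['pose'])[:3,3])
    for t,z in [('piece0',23),('stick',80),('pedal_pad',69),('bowl_in',60),('dispenser',12),('board',14),('rest_in',34),('nut0_center',150),('sauce',95),('mustard',50),('tub',69)]:
        try:
            for b in boxes_of(c,t): print(t,round(b['confidence'],2),np.array(b['uv']),atz(c,b['uv'],z))
        except Exception as e: print(t,e)
E
```

```text
pics
{'time_s': np.float64(0.0), 'joint_positions': array([ 1.2,  0.3,  1.6, -0. ,  1.3, -0. ]), 'joint_vel': array([ 0., -0., -0., -0., -0.,  0.]), 'effort': array([  0. , -51.5, -36.7,   0. ,   0. ,  -0. ]), 'tcp_pos': array([226. , 635.3, 229.9]), 'eef_rot': array([-0.5, -3.1,  0. ]), 'force': array([ 0.7, -0.2, -0.6]), 'moment': array([ 0.,  0., -0.]), 'grasp_force': np.float64(0.0), 'grip_width': np.float64(1.002)}
top 48.33685971388396 322.77620385164664 237.53844954246648 -0.03646102330017955 [ 390.4  -17.6 1263.2]
piece0 0.53 [452.3 291.7] [ 459.1 -282.5   23. ]
piece0 0.49 [479.5 249.3] [ 557.6 -348.9   23. ]
piece0 0.49 [438.8 355.9] [ 314.  -247.6   23. ]
piece0 0.43 [272.4 233.1] [595.8 135.3  23. ]
stick 0.55 [176.2 263.8] [516.5 343.9  80. ]
pedal_pad 0.95 [292.5 274.2] [494.8  82.7  69. ]
pedal_pad 0.36 [267.6 233.5] [587.2 140.5  69. ]
bowl_in 0.85 [336.1 240.9] [571.7 -15.   60. ]
dispenser 0.92 [332.3 242.1] [576.   -5.9  12. ]
dispenser 0.63 [340.7 143.6] [818.7 -26.   12. ]
board 0.7 [464.2 284.6] [ 476.  -312.5   14. ]
rest_in 0.75 [193.8 265.6] [517.3 316.3  34.
[... 725 characters left out ...]
24 [339.1 410.3] [ 539.5 -402.6   80. ]
pedal_pad 0.76 [291.3 243.4] [496.2  69.6  69. ]
bowl_in 0.91 [333.4 280.5] [575.3 -61.5  60. ]
bowl_in 0.71 [334. 208.] [613.9 221.5  60. ]
dispenser 0.78 [329.6 278.1] [575.8   5.4  12. ]
dispenser 0.2 [432.9 270.2] [812.5   5.9  12. ]
board 0.45 [432.3 359.9] [ 736.5 -259.1   14. ]
rest_in 0.64 [293.9 203.8] [517.3 296.4  34. ]
rest_in 0.57 [429.2 361.4] [ 722.8 -279.5   34. ]
nut0_center 0.32 [365.7 191.8] [676.2 139.7 150. ]
sauce 0.57 [429.9 360.8] [ 702.9 -331.6   95. ]
mustard 0.64 [365.4 193.1] [708.4 300.6  50. ]
mustard 0.33 [292.7 202.7] [513.2 276.2  50. ]
tub 0.8 [431.3 270.5] [783.  -63.7  69. ]
tub 0.52 [363.9 191.4] [699.6 278.   69. ]
```

View pics/top0.png

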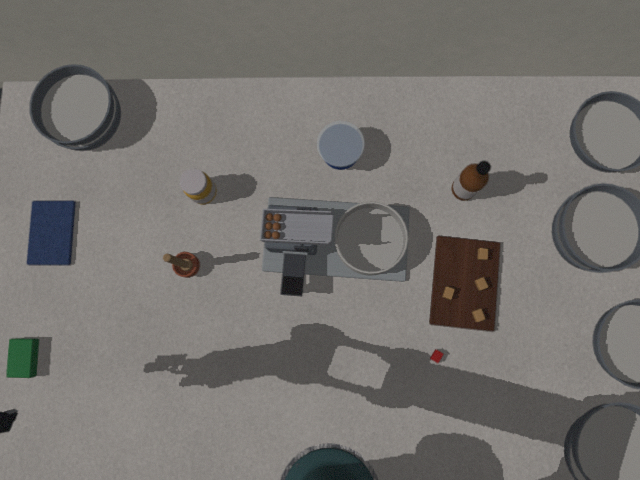

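View pics/side0.png

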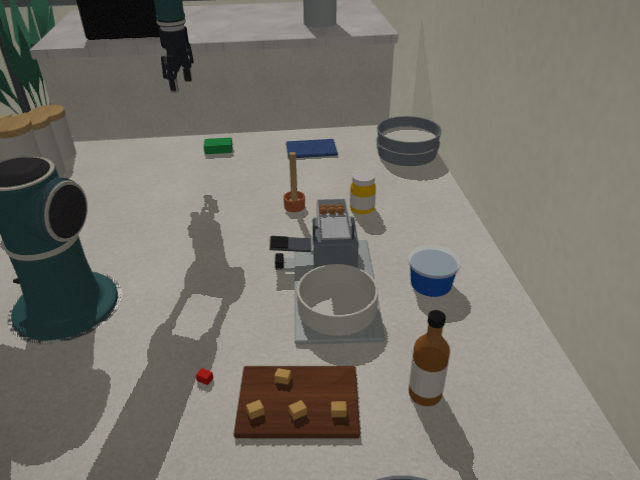

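The top view shows four shortbread pieces on the board at (483,254), (482,284), (449,293) and (479,315). The red look-alike at (437,356) is off the board. The stick's top is at (168,257) and its pot at (185,264). The pedal pad is at (292,285) and the bowl rim is centred near (371,238). Next I measure these.

```bash
cat > m.py <<'E'
from h import *
np.set_printoptions(precision=1,suppress=True)
c=camera('top'); s=camera('side')
# pieces by colour inside board area
hsv=cv2.cvtColor(c['img'],cv2.COLOR_RGB2HSV)
m=((hsv[...,2]>120)&(hsv[...,1]>90)&(hsv[...,0]>5)&(hsv[...,0]<25)).astype(np.uint8)
m[:,:425]=0;m[:,505:]=0;m[:230]=0;m[335:]=0
n,l,st,ce=cv2.connectedComponentsWithStats(m)
for i in range(1,n):
    if st[i,4]<20: continue
    p=np.argwhere(l==i)[:,::-1]
    w=np.array([atz(c,q,32)[:2] for q in p],np.float32)
    print('piece',st[i,4],ce[i],w.mean(0),cv2.minAreaRect(w))
for t,z in [('bowl_in',67),('dispenser',12)]:
    k=silhouettes(c,t)[0]; mm=k['mask'].astype(np.uint8)
    cs=max(cv2.findContours(mm,cv2.RETR_EXTERNAL,cv2.CHAIN_APPROX_NONE)[0],key=cv2.contourArea)[:,0]
    w=np.array([atz(c,q,z)[:2] for q in cs],np.float32)
    print(t,cv2.minAreaRect(w),cv2.minEnclosingCircle(w))
for cc,q in ((c,'top'),(s,'side')):
  for t in('stick','rest_in','pedal_pad'):
    for k in silhouettes(cc,t)[:1]:
        y,x=np.nonzero(k['mask']); print(q,t,k['confidence'],k['uv'],x.min(),x.max(),y.min(),y.max(),len(x))
crop=c['img'][190:370,150:510]; cv2.imwrite('pics/crop.png',cv2.resize(crop[:,:,::-1],(800,400),interpolation=cv2.INTER_CUBIC))
E
python3 m.py
```

```text
piece 77 [482.6 253.4] [ 546.7 -353.2] ((547.5084838867188, -353.0439147949219), (16.141185760498047, 23.492393493652344), 87.59063720703125)
piece 78 [480.9 283.4] [ 477.6 -346.7] ((477.6028137207031, -346.8252258300781), (22.634187698364258, 17.665321350097656), 21.564701080322266)
piece 82 [448.3 292.5] [ 456.8 -271.3] ((456.7774353027344, -271.46502685546875), (17.855144500732422, 23.21891212463379), 70.07284545898438)
piece 74 [478.3 315.1] [ 405.6 -337.9] ((405.75909423828125, -337.6866760253906), (21.870725631713867, 17.895042419433594), 20.150129318237305)
bowl_in ((554.6105346679688, -8.508712768554688), (335.227783203125, 222.1841583251953), 87.05797576904297) ((578.87255859375, -13.39722728729248), 179.73548889160156)
dispenser ((562.0791015625, -7.391448974609375), (351.7814636230469, 232.55172729492188), 86.94325256347656) ((585.055908203125, -13.41455078125), 189.69088745117188)
top stick 0.5 [176.9, 260.8] 164 192 254 270 250
top rest_in 0.59 [192.9, 265.5] 173 199 251 277 388
top pedal_pad 0.92 [289.5, 271.5] 280 305 251 295 977
side stick 0.77 [291.1, 179.1] 290 297 153 200 279
side pedal_pad 0.97 [288.7, 243.8] 269 311 236 252 606
```

View pics/crop.png

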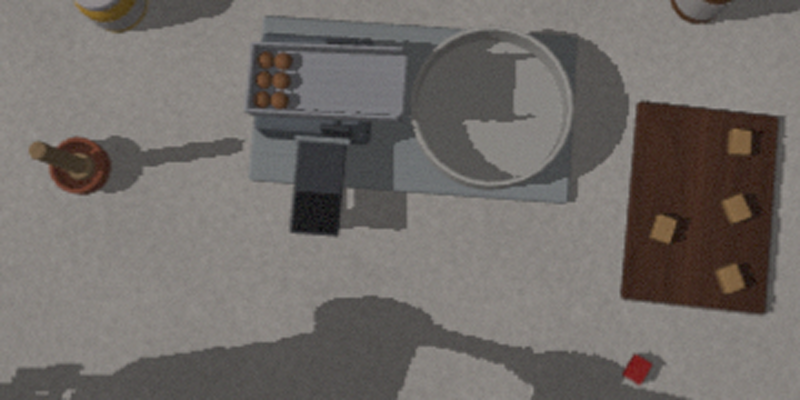

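The crop confirms four pale-brown cubes on the dark board. The red one is off the board and separate. The six nuts are at the tray's back. Now I compute the targets.

```bash
cat > t.py <<'E'
from h import *
np.set_printoptions(precision=1,suppress=True)
c=camera('top'); s=camera('side')
px=lambda x,y:(150+x*.45,190+y*.45)
B=atz(c,px(493,107.5),67); print('bowl',B)
cor=[atz(c,px(*q),12)[:2] for q in ((266,17),(577,38),(569,202),(250,180))]
print('plate',np.array(cor),'centre',np.mean(cor,0))
for a,b in((1,0),(2,3)):
    d=cor[b]-cor[a]; print('yaw',np.arctan2(-d[0],d[1]),np.linalg.norm(d))
pad=atz(c,px(317,213),69); print('pad',pad)
print('pedal pts',[atz(c,px(*q),69)[:2] for q in((296,190),(343,194),(291,233),(338,235))])
print('pot',atz(c,px(79.5,165),34)); 
t=tri([ray(c,px(40,150)),ray(s,(293,153))]); print('sticktop',t,proj(c,t),proj(s,t))
mm=silhouettes(s,'stick')[0]['mask']; y,x=np.nonzero(mm)
for r in (155,165,175,185,195,198): print(r,x[y==r].mean())
th=-0.055
for n,q in (('pad',(-125,170)),('lip',(0,89)),('platec',(0,80))):
    print(n,B[:2]+R.from_euler('z',th).as_matrix()[:2,:2]@q)
E
python3 t.py
```

```text
bowl [576.4 -95.7  67. ]
plate [[ 684.   144.8]
 [ 660.4 -190. ]
 [ 484.6 -178. ]
 [ 507.2  158.3]] centre [584.1 -16.2]
yaw -0.0704389631654431 335.69690761794914
yaw -0.06690269773520104 337.11653841199325
pad [468.7  82.   69. ]
pedal pts [array([491.8, 103.5]), array([487.9,  56. ]), array([448.6, 107.9]), array([446.8,  60.6])]
pot [520.4 335.3  34. ]
sticktop [521.7 337.2 161.1] [168.  257.2] [292.7 153. ]
155 292.0
165 292.0
175 292.5
185 293.0
195 293.0
198 293.5
pad [461.   80.9]
lip [581.3  -6.9]
platec [580.8 -15.9]
```

```bash
python3 -m pendant '[{"dx":0.212,"dy":-0.494,"jaw":-1},{"dx":0.212,"dy":-0.494,"jaw":-1},{"dx":0.212,"dy":-0.494,"jaw":-1},{"dx":0.212,"dy":-0.494,"jaw":-1},{"dx":0.212,"dy":-0.494,"jaw":-1},{"dx":0.212,"dy":-0.494,"jaw":-1},{"dx":0.212,"dy":-0.494,"jaw":-1},{"dx":0.212,"dy":-0.494,"jaw":-1},{"dx":0.212,"dy":-0.494,"jaw":-1},{"dx":0.212,"dy":-0.494,"jaw":-1},{"dx":0.212,"dy":-0.494,"jaw":-1},{"dx":0.212,"dy":-0.494,"jaw":-1},{"dx":0.212,"dy":-0.494,"jaw":-1},{"dx":0.212,"dy":-0.494,"jaw":-1},{"dz":-0.5,"jaw":-1},{"dz":-0.5,"jaw":-1},{"jaw":-1},{"jaw":-1}]' 40
```

```text
invalid input
```

```bash
python3 -m pendant '[{"dx":0,"dy":0,"dz":0,"ax":0,"ay":0,"az":0,"jaw":-1}]' 40;  python3 -m pendant '[{"dx":0.212,"dy":-0.494,"jaw":-1},{"dx":0.212,"dy":-0.494,"jaw":-1}]'
```

```text
time_s: 1.95
tcp_pos: [226.3, 636.0, 231.3]
eef_rot: [0.534, 3.096, 0.0]
force: [0.1, -0.2, 0.8]
grip_width: 0.858
grasp_force: 0.0invalid input
```

```bash
python3 -m pendant '[{"dx":0.212,"dy":-0.494,"dz":0,"ax":0,"ay":0,"az":0,"jaw":-1},{"dx":0.212,"dy":-0.494,"dz":0,"ax":0,"ay":0,"az":0,"jaw":-1},{"dx":0.212,"dy":-0.494,"dz":0,"ax":0,"ay":0,"az":0,"jaw":-1},{"dx":0.212,"dy":-0.494,"dz":0,"ax":0,"ay":0,"az":0,"jaw":-1},{"dx":0.212,"dy":-0.494,"dz":0,"ax":0,"ay":0,"az":0,"jaw":-1},{"dx":0.212,"dy":-0.494,"dz":0,"ax":0,"ay":0,"az":0,"jaw":-1},{"dx":0.212,"dy":-0.494,"dz":0,"ax":0,"ay":0,"az":0,"jaw":-1},{"dx":0.212,"dy":-0.494,"dz":0,"ax":0,"ay":0,"az":0,"jaw":-1},{"dx":0.212,"dy":-0.494,"dz":0,"ax":0,"ay":0,"az":0,"jaw":-1},{"dx":0.212,"dy":-0.494,"dz":0,"ax":0,"ay":0,"az":0,"jaw":-1},{"dx":0.212,"dy":-0.494,"dz":0,"ax":0,"ay":0,"az":0,"jaw":-1},{"dx":0.212,"dy":-0.494,"dz":0,"ax":0,"ay":0,"az":0,"jaw":-1},{"dx":0.212,"dy":-0.494,"dz":0,"ax":0,"ay":0,"az":0,"jaw":-1},{"dx":0.212,"dy":-0.494,"dz":0,"ax":0,"ay":0,"az":0,"jaw":-1},{"dx":0,"dy":0,"dz":-0.5,"ax":0,"ay":0,"az":0,"jaw":-1},{"dx":0,"dy":0,"dz":-0.5,"ax":0,"ay":0,"az":0,"jaw":-1},{"dx":0,"dy":0,"dz":0,"ax":0,"ay":0,"az":0,"jaw":-1},{"dx":0,"dy":0,"dz":0,"ax":0,"ay":0,"az":0,"jaw":-1}]' 40
```

```text
time_s: 3.75
tcp_pos: [463.1, 82.6, 151.2]
eef_rot: [-0.534, -3.094, 0.001]
force: [0.3, 0.3, 0.6]
grip_width: -0.0
grasp_force: 0.0
```

```bash
python3 -m pendant '[{"dx":0,"dy":0,"dz":-0.45,"ax":0,"ay":0,"az":0,"jaw":-1},{"dx":0,"dy":0,"dz":-0.45,"ax":0,"ay":0,"az":0,"jaw":-1},{"dx":0,"dy":0,"dz":-0.1,"ax":0,"ay":0,"az":0,"jaw":-1},{"dx":0,"dy":0,"dz":-0.1,"ax":0,"ay":0,"az":0,"jaw":-1},{"dx":0,"dy":0,"dz":-0.1,"ax":0,"ay":0,"az":0,"jaw":-1},{"dx":0,"dy":0,"dz":-0.1,"ax":0,"ay":0,"az":0,"jaw":-1},{"dx":0,"dy":0,"dz":-0.075,"ax":0,"ay":0,"az":0,"jaw":-1},{"dx":0,"dy":0,"dz":0,"ax":0,"ay":0,"az":0,"jaw":-1}]'
```

```text
time_s: 4.55
tcp_pos: [465.9, 83.2, 43.7]
eef_rot: [0.533, 3.092, 0.002]
force: [-3.8, -0.3, 7.7]
grip_width: -0.002
grasp_force: 3.7
```

```bash
python3 -m pendant '[{"dx":0,"dy":0,"dz":-0.05,"ax":0,"ay":0,"az":0,"jaw":-1},{"dx":0,"dy":0,"dz":-0.02,"ax":0,"ay":0,"az":0,"jaw":-1},{"dx":0,"dy":0,"dz":0,"ax":0,"ay":0,"az":0,"jaw":-1},{"dx":0,"dy":0,"dz":0,"ax":0,"ay":0,"az":0,"jaw":-1},{"dx":0,"dy":0,"dz":0,"ax":0,"ay":0,"az":0,"jaw":-1},{"dx":0,"dy":0,"dz":0,"ax":0,"ay":0,"az":0,"jaw":-1},{"dx":0,"dy":0,"dz":0,"ax":0,"ay":0,"az":0,"jaw":-1},{"dx":0,"dy":0,"dz":0,"ax":0,"ay":0,"az":0,"jaw":-1}]'
python3 - <<'E'
from h import *
c=camera('top'); s=camera('side')
a=cv2.resize(s['img'][150:400,220:420],(400,500)); b=cv2.resize(c['img'][180:310,240:430],(380,260))
im=np.zeros((500,780,3),np.uint8); im[:,:400]=a; im[:260,400:]=b
cv2.imwrite('pics/press.png',im[:,:,::-1]); print(np.round(bot.get_obs()['force'],1))
E
```

```text
time_s: 5.35
tcp_pos: [466.4, 83.3, 41.4]
eef_rot: [0.533, 3.092, 0.002]
force: [-11.8, -0.1, 28.0]
grip_width: -0.003
grasp_force: 15.2
[-12.3  -1.9  27.8]
```

View pics/press.png

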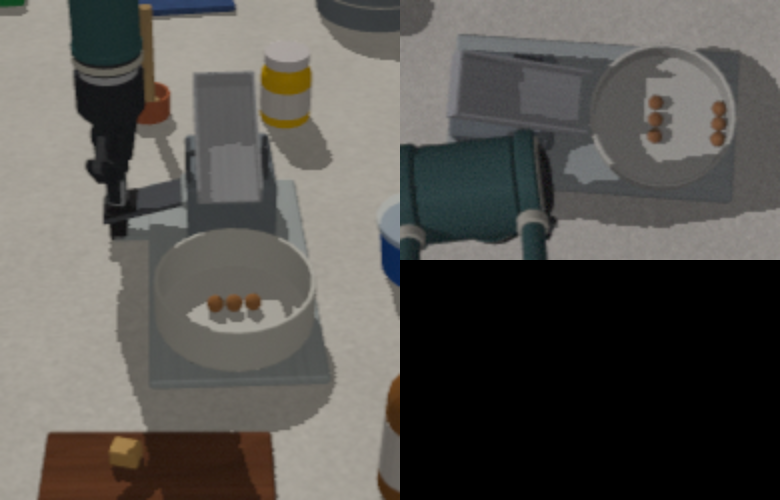

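The tray is empty and all six nuts are in the bowl, so the pedal is at its stop. I hold a little longer, release and go to the board.

```bash
python3 -m pendant '[{"dx":0,"dy":0,"dz":0,"ax":0,"ay":0,"az":0,"jaw":-1},{"dx":0,"dy":0,"dz":0,"ax":0,"ay":0,"az":0,"jaw":-1},{"dx":0,"dy":0,"dz":0,"ax":0,"ay":0,"az":0,"jaw":-1},{"dx":0,"dy":0,"dz":0,"ax":0,"ay":0,"az":0,"jaw":-1},{"dx":0,"dy":0,"dz":0.3,"ax":0,"ay":0,"az":0,"jaw":-1},{"dx":0,"dy":0,"dz":0.6,"ax":0,"ay":0,"az":0,"jaw":-1},{"dx":0,"dy":0,"dz":0.6,"ax":0,"ay":0,"az":0,"jaw":-1},{"dx":0,"dy":-0.55,"dz":0,"ax":0,"ay":0,"az":0,"jaw":-1},{"dx":0,"dy":-0.55,"dz":0,"ax":0,"ay":0,"az":0,"jaw":-1},{"dx":0,"dy":-0.55,"dz":0,"ax":0,"ay":0,"az":0,"jaw":-1},{"dx":0,"dy":-0.55,"dz":0,"ax":0,"ay":0,"az":0,"jaw":0.2},{"dx":0,"dy":-0.55,"dz":0,"ax":0,"ay":0,"az":0,"jaw":0.2},{"dx":0,"dy":-0.55,"dz":0,"ax":0,"ay":0,"az":0,"jaw":0.2},{"dx":0,"dy":-0.55,"dz":0,"ax":0,"ay":0,"az":0,"jaw":0.2},{"dx":0,"dy":-0.55,"dz":0,"ax":0,"ay":0,"az":0,"jaw":0.2},{"dx":0,"dy":0,"dz":0,"ax":0,"ay":0,"az":0,"jaw":0.2},{"dx":0,"dy":0,"dz":0,"ax":0,"ay":0,"az":0,"jaw":0.2}]'
cat > p.py <<'E'
from h import *
np.set_printoptions(precision=1,suppress=True)
import sys
o=bot.get_obs(); c=camera('wrist'); print('tcp',o['tcp_pos'],o['time_s'])
if len(sys.argv)>1: save(c,sys.argv[1])
hsv=cv2.cvtColor(c['img'],cv2.COLOR_RGB2HSV)
for b in silhouettes(c,'piece0'):
    m=b['mask']; 
    if b['confidence']<.25: continue
    w=np.array([atz(c,q[::-1],32,o)[:2] for q in np.argwhere(m)],np.float32)
    r=cv2.minAreaRect(w); (a,d),an=r[1],r[2]
    if d>a: an+=90
    an=(an+90)%180-90
    print(round(b['confidence'],2),np.array(b['uv']),np.median(hsv[...,0][m]),'ctr',np.array(r[0]),'size',np.array(r[1]),'yaw',round(an))
E
python3 p.py w1
```

```text
time_s: 7.15
tcp_pos: [464.8, -270.9, 157.7]
eef_rot: [0.537, 3.092, -0.002]
force: [0.3, 0.4, 0.7]
grip_width: 0.6
grasp_force: 0.0
tcp [ 464.8 -270.9  157.7] 7.15
0.96 [208.4 182.4] 17.0 ctr [ 404.7 -337.5] size [25.4 23.9] yaw 19
0.86 [314.2 216. ] 17.0 ctr [ 454.2 -272.5] size [18.9 27.9] yaw -20
0.85 [280.1  20.7] 0.0 ctr [ 320.9 -246. ] size [21.9 23.8] yaw -21
0.56 [236.1 272.1] 17.0 ctr [ 475.1 -346. ] size [26.9 24.8] yaw 22
```

View pics/w1.png

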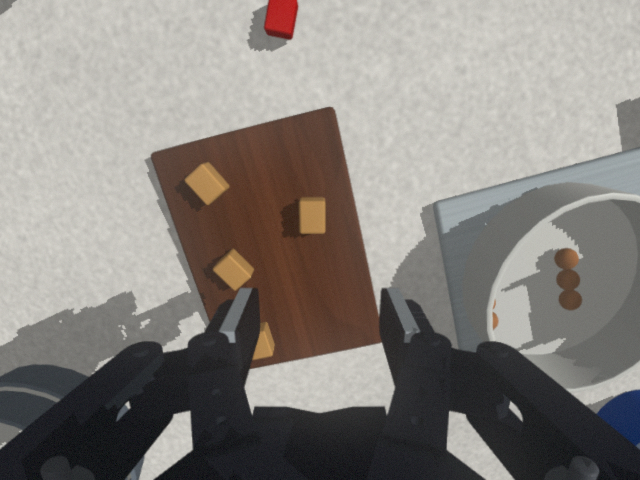

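The wrist view shows the near piece at (312,215), measured at about (455.5,-272) with yaw -20°, so the jaws are already aligned. The red block at (281,18) is well clear. I grasp it.

```bash
python3 -m pendant '[{"dx":-0.12,"dy":-0.015,"dz":-0.55,"ax":0,"ay":0,"az":0,"jaw":0.2},{"dx":0,"dy":0,"dz":-0.55,"ax":0,"ay":0,"az":0,"jaw":0.2},{"dx":0,"dy":0,"dz":-0.4,"ax":0,"ay":0,"az":0,"jaw":0.2},{"dx":0,"dy":0,"dz":-0.25,"ax":0,"ay":0,"az":0,"jaw":0.2},{"dx":0,"dy":0,"dz":0,"ax":0,"ay":0,"az":0,"jaw":-1},{"dx":0,"dy":0,"dz":0,"ax":0,"ay":0,"az":0,"jaw":-1},{"dx":0,"dy":0,"dz":0,"ax":0,"ay":0,"az":0,"jaw":-1},{"dx":0,"dy":0,"dz":0,"ax":0,"ay":0,"az":0,"jaw":-1}]'
```

```text
time_s: 8.05
tcp_pos: [455.2, -270.8, 17.2]
eef_rot: [0.533, 3.094, -0.002]
force: [-0.6, 0.0, -0.6]
grip_width: 0.221
grasp_force: 42.8
```

```bash
python3 -m pendant '[{"dx":0,"dy":0,"dz":0.55,"ax":0,"ay":0,"az":0,"jaw":-1},{"dx":0,"dy":0,"dz":0.6,"ax":0,"ay":0,"az":0,"jaw":-1},{"dx":0.31,"dy":0.49,"dz":0,"ax":0,"ay":0,"az":0,"jaw":-1},{"dx":0.31,"dy":0.49,"dz":0,"ax":0,"ay":0,"az":0,"jaw":-1},{"dx":0.31,"dy":0.49,"dz":0,"ax":0,"ay":0,"az":0,"jaw":-1},{"dx":0.31,"dy":0.49,"dz":0,"ax":0,"ay":0,"az":0,"jaw":-1},{"dx":0,"dy":0,"dz":-0.4,"ax":0,"ay":0,"az":0,"jaw":-1},{"dx":0,"dy":0,"dz":-0.4,"ax":0,"ay":0,"az":0,"jaw":-1},{"dx":0,"dy":0,"dz":0,"ax":0,"ay":0,"az":0,"jaw":-1},{"dx":0,"dy":0,"dz":0,"ax":0,"ay":0,"az":0,"jaw":-0.1},{"dx":0,"dy":0,"dz":0,"ax":0,"ay":0,"az":0,"jaw":-0.1},{"dx":0,"dy":0,"dz":0,"ax":0,"ay":0,"az":0,"jaw":-0.1},{"dx":0,"dy":0,"dz":0.55,"ax":0,"ay":0,"az":0,"jaw":0.2},{"dx":0,"dy":0,"dz":0.55,"ax":0,"ay":0,"az":0,"jaw":0.2},{"dx":0,"dy":-0.55,"dz":0.2,"ax":0,"ay":0,"az":0,"jaw":0.2},{"dx":-0.16,"dy":-0.55,"dz":0.2,"ax":0,"ay":0,"az":0,"jaw":0.2},{"dx":-0.16,"dy":-0.55,"dz":0,"ax":0,"ay":0,"az":0,"jaw":0.2},{"dx":-0.16,"dy":-0.55,"dz":0,"ax":0,"ay":0,"az":0,"jaw":0.2},{"dx":0,"dy":0,"dz":0,"ax":0,"ay":0,"az":0,"jaw":0.2},{"dx":0,"dy":0,"dz":0,"ax":0,"ay":0,"az":0,"jaw":0.2}]'; python3 p.py w2
```

```text
time_s: 10.05
tcp_pos: [514.8, -291.2, 165.0]
eef_rot: [0.539, 3.093, -0.0]
force: [0.2, -0.4, 0.3]
grip_width: 0.602
grasp_force: 0.0
tcp [ 514.8 -291.2  165. ] 10.05
0.87 [544.7 194.9] 17.0 ctr [ 551.5 -116.5] size [29.1 27.5] yaw 68
0.69 [580.6 236.6] 13.0 ctr [596.6 -92.8] size [22.9 17.3] yaw 32
0.65 [205.7 110.6] 17.0 ctr [ 406.3 -337.5] size [28.6 22.1] yaw 22
0.58 [234.6 203.1] 17.0 ctr [ 475.9 -346.9] size [26.4 24.6] yaw 23
0.39 [573.2 193.7] 13.0 ctr [557.6 -91.1] size [20.3 18. ] yaw 82
```

View pics/w2.png

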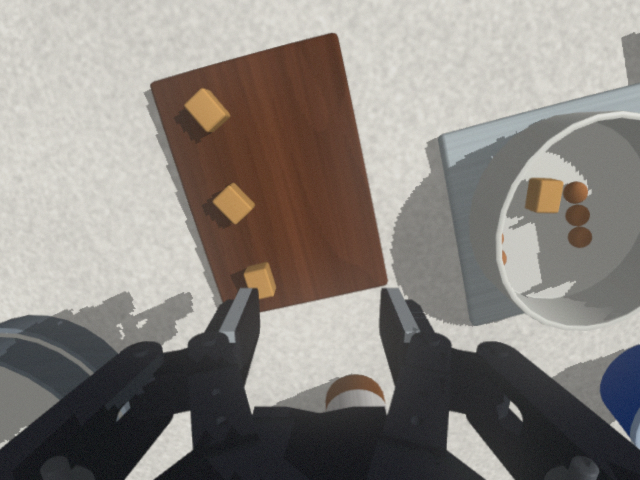

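The first piece is in the bowl at (545,195), beside the nuts. Next is the piece at (477,-346.5), yaw 22°, so I turn +42°.

```bash
python3 -m pendant '[{"dx":-0.0525,"dy":-0.077,"dz":-0.15,"ax":0,"ay":0,"az":0.93,"jaw":0.2},{"dx":-0.0525,"dy":-0.077,"dz":-0.15,"ax":0,"ay":0,"az":0.93,"jaw":0.2},{"dx":-0.0525,"dy":-0.077,"dz":-0.15,"ax":0,"ay":0,"az":0.93,"jaw":0.2},{"dx":-0.0525,"dy":-0.077,"dz":-0.15,"ax":0,"ay":0,"az":0.93,"jaw":0.2},{"dx":-0.0525,"dy":-0.077,"dz":-0.15,"ax":0,"ay":0,"az":0.93,"jaw":0.2},{"dx":-0.0525,"dy":-0.077,"dz":-0.15,"ax":0,"ay":0,"az":0.93,"jaw":0.2},{"dx":-0.0525,"dy":-0.077,"dz":-0.15,"ax":0,"ay":0,"az":0.93,"jaw":0.2},{"dx":-0.0525,"dy":-0.077,"dz":-0.15,"ax":0,"ay":0,"az":0.93,"jaw":0.2},{"dx":-0.0525,"dy":-0.077,"dz":-0.15,"ax":0,"ay":0,"az":0.93,"jaw":0.2},{"dx":0,"dy":0,"dz":-0.3,"ax":0,"ay":0,"az":0,"jaw":0.2},{"dx":0,"dy":0,"dz":-0.2,"ax":0,"ay":0,"az":0,"jaw":0.2},{"dx":0,"dy":0,"dz":0,"ax":0,"ay":0,"az":0,"jaw":-1},{"dx":0,"dy":0,"dz":0,"ax":0,"ay":0,"az":0,"jaw":-1},{"dx":0,"dy":0,"dz":0,"ax":0,"ay":0,"az":0,"jaw":-1},{"dx":0,"dy":0,"dz":0,"ax":0,"ay":0,"az":0,"jaw":-1}]'
```

```text
time_s: 11.65
tcp_pos: [484.5, -335.7, 15.8]
eef_rot: [0.572, -3.07, 0.031]
force: [0.1, 1.0, -0.2]
grip_width: 0.223
grasp_force: 38.4
```

```bash
python3 -m pendant '[{"dx":0,"dy":0,"dz":0.5,"ax":0,"ay":0,"az":0,"jaw":-1},{"dx":0,"dy":0,"dz":0.6,"ax":0,"ay":0,"az":0,"jaw":-1},{"dx":0.24,"dy":0.46,"dz":0,"ax":0,"ay":0,"az":0,"jaw":-1},{"dx":0.24,"dy":0.46,"dz":0,"ax":0,"ay":0,"az":0,"jaw":-1},{"dx":0.24,"dy":0.46,"dz":0,"ax":0,"ay":0,"az":0,"jaw":-1},{"dx":0.24,"dy":0.46,"dz":0,"ax":0,"ay":0,"az":0,"jaw":-1},{"dx":0.24,"dy":0.46,"dz":0,"ax":0,"ay":0,"az":0,"jaw":-1},{"dx":0.24,"dy":0.46,"dz":0,"ax":0,"ay":0,"az":0,"jaw":-1},{"dx":0,"dy":0,"dz":-0.35,"ax":0,"ay":0,"az":0,"jaw":-1},{"dx":0,"dy":0,"dz":-0.35,"ax":0,"ay":0,"az":0,"jaw":-1},{"dx":0,"dy":0,"dz":0,"ax":0,"ay":0,"az":0,"jaw":-1},{"dx":0,"dy":0,"dz":0,"ax":0,"ay":0,"az":0,"jaw":-0.1},{"dx":0,"dy":0,"dz":0,"ax":0,"ay":0,"az":0,"jaw":-0.1},{"dx":0,"dy":0,"dz":0,"ax":0,"ay":0,"az":0,"jaw":-0.1},{"dx":0,"dy":0,"dz":0.55,"ax":0,"ay":0,"az":0,"jaw":-0.1},{"dx":0,"dy":0,"dz":0.55,"ax":0,"ay":0,"az":0,"jaw":0.2},{"dx":-0.2,"dy":-0.55,"dz":0,"ax":0,"ay":0,"az":0,"jaw":0.2}]'
python3 -m pendant '[{"dx":-0.24,"dy":-0.55,"dz":0.1,"ax":0,"ay":0,"az":0,"jaw":0.2},{"dx":-0.24,"dy":-0.55,"dz":0.2,"ax":0,"ay":0,"az":0,"jaw":0.2},{"dx":-0.24,"dy":-0.55,"dz":0,"ax":0,"ay":0,"az":0,"jaw":0.2},{"dx":-0.24,"dy":-0.4,"dz":0,"ax":0,"ay":0,"az":0,"jaw":0.2},{"dx":-0.24,"dy":0,"dz":0,"ax":0,"ay":0,"az":0,"jaw":0.2},{"dx":0,"dy":0,"dz":0,"ax":0,"ay":0,"az":0,"jaw":0.2},{"dx":0,"dy":0,"dz":0,"ax":0,"ay":0,"az":0,"jaw":0.2}]'
python3 p.py w3
```

```text
time_s: 13.35
tcp_pos: [591.1, -156.9, 144.8]
eef_rot: [0.58, -3.084, 0.04]
force: [0.6, -0.8, 0.5]
grip_width: 0.6
grasp_force: 0.0
time_s: 14.05
tcp_pos: [488.0, -322.2, 160.1]
eef_rot: [0.568, -3.071, 0.033]
force: [-0.3, 0.5, 0.9]
grip_width: 0.599
grasp_force: 0.0
tcp [ 488.  -322.2  160.1] 14.05
0.94 [259.2 275.4] 17.0 ctr [ 541.5 -354.8] size [19.8 29.5] yaw -8
0.7 [499.   51.8] 0.0 ctr [ 321.8 -252.3] size [19.  29.3] yaw -33
0.68 [343.  116.2] 17.0 ctr [ 405.2 -340.4] size [26.2 19.3] yaw 21
0.46 [256.2 399.4] 13.0 ctr [ 657.  -320.5] size [16.5 16.6] yaw -50
```

View pics/w3.png

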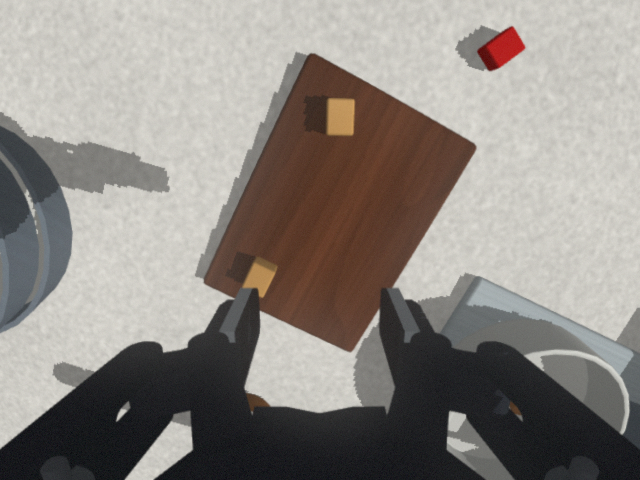

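Two pieces remain on the board, at (341,117) and (260,275). I take the first, at about (405.3,-338.5), yaw 20°, with the jaws already aligned.

```bash
python3 -m pendant '[{"dx":-0.5,"dy":-0.1,"dz":-0.2,"ax":0,"ay":0,"az":0,"jaw":0.2},{"dx":-0.5,"dy":-0.1,"dz":-0.2,"ax":0,"ay":0,"az":0,"jaw":0.2},{"dx":-0.035,"dy":0,"dz":-0.5,"ax":0,"ay":0,"az":0,"jaw":0.2},{"dx":0,"dy":0,"dz":-0.5,"ax":0,"ay":0,"az":0,"jaw":0.2},{"dx":0,"dy":0,"dz":-0.25,"ax":0,"ay":0,"az":0,"jaw":0.2},{"dx":0,"dy":0,"dz":-0.14,"ax":0,"ay":0,"az":0,"jaw":0.2},{"dx":0,"dy":0,"dz":0,"ax":0,"ay":0,"az":0,"jaw":-1},{"dx":0,"dy":0,"dz":0,"ax":0,"ay":0,"az":0,"jaw":-1},{"dx":0,"dy":0,"dz":0,"ax":0,"ay":0,"az":0,"jaw":-1},{"dx":0,"dy":0,"dz":0,"ax":0,"ay":0,"az":0,"jaw":-1}]'
```

```text
time_s: 15.15
tcp_pos: [415.9, -325.8, 15.7]
eef_rot: [0.53, -3.057, 0.065]
force: [0.2, 0.8, 1.5]
grip_width: 0.22
grasp_force: 38.4
```

Run:
```python
from h import *
o=bot.get_obs(); print(np.round(o['joint_positions'],3), R.from_rotvec(o['eef_rot']).as_matrix().round(3))
```

```text
[-0.674  0.225  2.099 -0.078  0.814 -2.535] [[-0.941 -0.337 -0.031]
 [-0.335  0.941 -0.048]
 [ 0.045 -0.035 -0.998]]
```

```bash
python3 -m pendant '[{"dx":0,"dy":0,"dz":0.5,"ax":0,"ay":0,"az":-0.2,"jaw":-1},{"dx":0,"dy":0,"dz":0.6,"ax":0,"ay":0,"az":-0.6,"jaw":-1},{"dx":0.284,"dy":0.439,"dz":0,"ax":0,"ay":0,"az":-0.7,"jaw":-1},{"dx":0.284,"dy":0.439,"dz":0,"ax":0,"ay":0,"az":-0.7,"jaw":-1},{"dx":0.284,"dy":0.439,"dz":0,"ax":0,"ay":0,"az":-0.7,"jaw":-1},{"dx":0.284,"dy":0.439,"dz":0,"ax":0,"ay":0,"az":-0.7,"jaw":-1},{"dx":0.284,"dy":0.439,"dz":0,"ax":0,"ay":0,"az":-0.7,"jaw":-1},{"dx":0.284,"dy":0.439,"dz":0,"ax":0,"ay":0,"az":-0.7,"jaw":-1},{"dx":0.284,"dy":0.439,"dz":0,"ax":0,"ay":0,"az":-0.7,"jaw":-1},{"dx":0,"dy":0,"dz":0,"ax":0,"ay":0,"az":0,"jaw":-1},{"dx":0,"dy":0,"dz":0,"ax":0,"ay":0,"az":0,"jaw":-1}]'
```

```text
time_s: 16.25
tcp_pos: [574.1, -78.5, 102.8]
eef_rot: [-0.234, -3.084, 0.045]
force: [-0.3, -0.1, -0.4]
grip_width: 0.222
grasp_force: 38.4
```

```bash
python3 -m pendant '[{"dx":0,"dy":0,"dz":-0.33,"ax":0,"ay":0,"az":0,"jaw":-1},{"dx":0,"dy":0,"dz":-0.33,"ax":0,"ay":0,"az":0,"jaw":-1},{"dx":0,"dy":0,"dz":0,"ax":0,"ay":0,"az":0,"jaw":-1},{"dx":0,"dy":0,"dz":0,"ax":0,"ay":0,"az":0,"jaw":-0.1},{"dx":0,"dy":0,"dz":0,"ax":0,"ay":0,"az":0,"jaw":-0.1},{"dx":0,"dy":0,"dz":0,"ax":0,"ay":0,"az":0,"jaw":-0.1},{"dx":0,"dy":0,"dz":0.55,"ax":0,"ay":0,"az":0,"jaw":-0.1},{"dx":0,"dy":0,"dz":0.55,"ax":0,"ay":0,"az":0,"jaw":0.2},{"dx":-0.06,"dy":-0.55,"dz":0.2,"ax":0,"ay":0,"az":0,"jaw":0.2},{"dx":-0.06,"dy":-0.55,"dz":0.1,"ax":0,"ay":0,"az":0,"jaw":0.2},{"dx":-0.06,"dy":-0.55,"dz":0,"ax":0,"ay":0,"az":0,"jaw":0.2},{"dx":-0.06,"dy":-0.55,"dz":0,"ax":0,"ay":0,"az":0,"jaw":0.2},{"dx":-0.06,"dy":-0.55,"dz":0,"ax":0,"ay":0,"az":0,"jaw":0.2},{"dx":-0.1,"dy":0,"dz":0,"ax":0,"ay":0,"az":0,"jaw":0.2},{"dx":-0.1,"dy":0,"dz":0,"ax":0,"ay":0,"az":0,"jaw":0.2},{"dx":0,"dy":0,"dz":0,"ax":0,"ay":0,"az":0,"jaw":0.2}]'
python3 p.py w4
python3 - <<'E'
from h import *
o=bot.get_obs(); M=R.from_rotvec(o['eef_rot']).as_matrix(); z=M[:,2]
print('z',z.round(3),'fix shares',(np.cross(z,[0,0,-1])/np.radians(5)).round(2),'yaw',np.degrees(np.arctan2(M[1,1],M[0,1])),o['joint_positions'].round(2))
E
```

```text
time_s: 17.85
tcp_pos: [532.7, -298.5, 162.2]
eef_rot: [-0.239, -3.083, 0.044]
force: [0.3, 1.0, 0.0]
grip_width: 0.598
grasp_force: 0.0
tcp [ 532.7 -298.5  162.2] 17.85
0.88 [261.4 256.9] 17.0 ctr [ 544.5 -353.2] size [22.5 29.6] yaw -5
0.82 [556.2 226.4] 17.0 ctr [ 552.2 -116.9] size [30.2 26.3] yaw 68
0.72 [551.4 268.1] 17.0 ctr [ 584.6 -122.6] size [36.5 23.1] yaw 40
z [-0.051 -0.025 -0.998] fix shares [ 0.28 -0.58  0.  ] yaw 81.24679564712571 [-0.52  0.22  1.79 -0.05  1.16 -1.92]
```

View pics/w4.png

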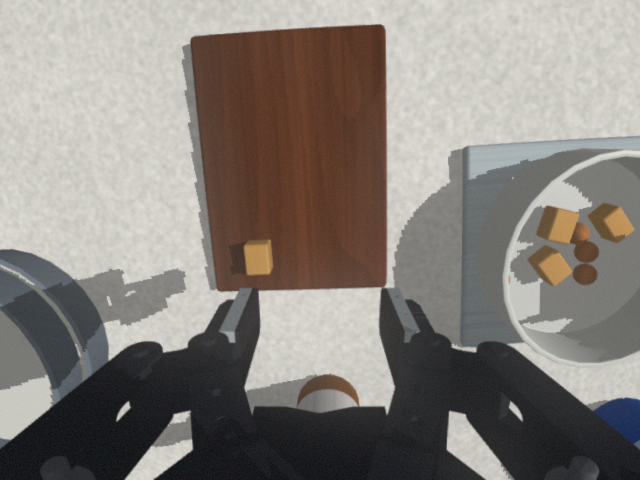

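Three pieces sit in the bowl and one is left at (258,257). I level the tool, align it and grasp.

```bash
python3 -m pendant '[{"dx":0.08,"dy":-0.34,"dz":-0.2,"ax":0.28,"ay":-0.58,"az":0.5,"jaw":0.2},{"dx":0.08,"dy":-0.34,"dz":-0.2,"ax":0,"ay":0,"az":0.5,"jaw":0.2},{"dx":0,"dy":0,"dz":-0.5,"ax":0,"ay":0,"az":0,"jaw":0.2},{"dx":0,"dy":0,"dz":-0.5,"ax":0,"ay":0,"az":0,"jaw":0.2},{"dx":0,"dy":0,"dz":-0.25,"ax":0,"ay":0,"az":0,"jaw":0.2},{"dx":0,"dy":0,"dz":-0.16,"ax":0,"ay":0,"az":0,"jaw":0.2},{"dx":0,"dy":0,"dz":0,"ax":0,"ay":0,"az":0,"jaw":-1},{"dx":0,"dy":0,"dz":0,"ax":0,"ay":0,"az":0,"jaw":-1},{"dx":0,"dy":0,"dz":0,"ax":0,"ay":0,"az":0,"jaw":-1},{"dx":0,"dy":0,"dz":0,"ax":0,"ay":0,"az":0,"jaw":-1}]'
```

```text
time_s: 18.95
tcp_pos: [547.8, -354.5, 19.0]
eef_rot: [0.105, 3.137, -0.005]
force: [-1.0, 0.2, 0.4]
grip_width: 0.22
grasp_force: 43.4
```

```bash
python3 -m pendant '[{"dx":0,"dy":0,"dz":0.5,"ax":0,"ay":0,"az":0,"jaw":-1},{"dx":0,"dy":0,"dz":0.6,"ax":0,"ay":0,"az":0,"jaw":-1},{"dx":0.12,"dy":0.52,"dz":0,"ax":0,"ay":0,"az":0,"jaw":-1},{"dx":0.12,"dy":0.52,"dz":0,"ax":0,"ay":0,"az":0,"jaw":-1},{"dx":0.12,"dy":0.52,"dz":0,"ax":0,"ay":0,"az":0,"jaw":-1},{"dx":0.12,"dy":0.52,"dz":0,"ax":0,"ay":0,"az":0,"jaw":-1},{"dx":0.12,"dy":0.52,"dz":0,"ax":0,"ay":0,"az":0,"jaw":-1},{"dx":0.12,"dy":0.52,"dz":0,"ax":0,"ay":0,"az":0,"jaw":-1},{"dx":0,"dy":0,"dz":-0.36,"ax":0,"ay":0,"az":0,"jaw":-1},{"dx":0,"dy":0,"dz":-0.36,"ax":0,"ay":0,"az":0,"jaw":-1},{"dx":0,"dy":0,"dz":0,"ax":0,"ay":0,"az":0,"jaw":-1},{"dx":0,"dy":0,"dz":0,"ax":0,"ay":0,"az":0,"jaw":-0.1},{"dx":0,"dy":0,"dz":0,"ax":0,"ay":0,"az":0,"jaw":-0.1},{"dx":0,"dy":0,"dz":0,"ax":0,"ay":0,"az":0,"jaw":-0.1},{"dx":0,"dy":0,"dz":0.55,"ax":0,"ay":0,"az":0,"jaw":-0.1},{"dx":0,"dy":0,"dz":0.55,"ax":0,"ay":0,"az":0,"jaw":0.2},{"dx":0,"dy":0,"dz":0.6,"ax":0,"ay":0,"az":0,"jaw":0.2},{"dx":0,"dy":0,"dz":0.4,"ax":0,"ay":0,"az":0,"jaw":0.2}]'
python3 -m pendant '[{"dx":-0.106,"dy":0.55,"dz":0,"ax":0,"ay":0,"az":0,"jaw":0.2},{"dx":-0.106,"dy":0.55,"dz":0,"ax":0,"ay":0,"az":0,"jaw":0.2},{"dx":-0.106,"dy":0.55,"dz":0,"ax":0,"ay":0,"az":0,"jaw":0.2},{"dx":-0.106,"dy":0.55,"dz":0,"ax":0,"ay":0,"az":0,"jaw":0.2},{"dx":-0.106,"dy":0.55,"dz":0,"ax":0,"ay":0,"az":0,"jaw":0.2},{"dx":-0.106,"dy":0.55,"dz":0,"ax":0,"ay":0,"az":0,"jaw":0.2},{"dx":-0.106,"dy":0.55,"dz":0,"ax":0,"ay":0,"az":0,"jaw":0.2},{"dx":-0.106,"dy":0.55,"dz":0,"ax":0,"ay":0,"az":0,"jaw":0.2},{"dx":0,"dy":0,"dz":0,"ax":0,"ay":0,"az":0,"jaw":0.2},{"dx":0,"dy":0,"dz":0,"ax":0,"ay":0,"az":0,"jaw":0.2}]'
python3 - <<'E'
from h import *
np.set_printoptions(precision=1,suppress=True)
o=bot.get_obs(); c=camera('top'); s=camera('side'); w=camera('wrist')
im=np.zeros((600,800,3),np.uint8)
im[:300,:400]=cv2.resize(c['img'][190:280,320:440],(400,300),interpolation=cv2.INTER_CUBIC)
im[:300,400:]=cv2.resize(s['img'][250:340,280:400],(400,300),interpolation=cv2.INTER_CUBIC)
im[300:,:400]=cv2.resize(w['img'],(400,300))
im[300:,400:]=cv2.resize(s['img'][130:330,200:467],(400,300))
cv2.imwrite('pics/chk.png',im[:,:,::-1])
P=proj(w,[520.5,335.5,161],o); print(P,proj(w,[520.5,335.5,34],o))
for t in('stick','rest_in'):
    for k in silhouettes(w,t)[:2]:
        y,x=np.nonzero(k['mask']); print(t,k['confidence'],k['uv'],x.min(),x.max(),y.min(),y.max())
E
```

```text
time_s: 20.75
tcp_pos: [605.9, -104.9, 221.3]
eef_rot: [0.107, 3.133, -0.004]
force: [1.3, -0.6, 0.6]
grip_width: 0.604
grasp_force: 0.0
time_s: 21.75
tcp_pos: [536.4, 248.7, 216.6]
eef_rot: [0.102, 3.138, -0.002]
force: [0.4, 0.7, -0.3]
grip_width: 0.599
grasp_force: 0.0
[469.2 223.2] [413.9 187.7]
stick 0.92 [448.1, 200.7] 400 494 169 237
rest_in 0.82 [405.4, 173.1] 382 452 152 219
rest_in 0.19 [446.7, 201.7] 400 494 169 237
```

View pics/chk.png

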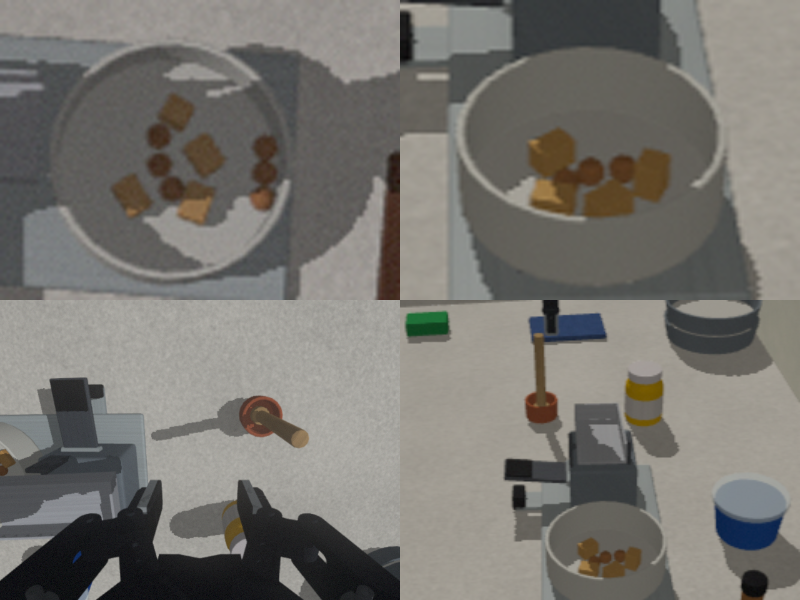

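All four pieces and six nuts are in the bowl, the tray is empty and the pedal is up. In the wrist view the stick's top is near (480,221) and the pot near (418,184). I refine these from closer.

```bash
cat > st.py <<'E'
from h import *
np.set_printoptions(precision=1,suppress=True)
o=bot.get_obs(); w=camera('wrist'); c=camera('top'); s=camera('side')
m=silhouettes(w,'stick')[0]['mask']; y,x=np.nonzero(m)
d=x+0.4*y; i=d.argsort()[-max(40,len(d)//25):]; print('tip px',x[i].mean(),y[i].mean())
print('top',atz(w,(480,221),161,o),'pot',atz(w,(418,184),34,o))
b=boxes_of(w,'rest_in'); print(b[0]['uv'],atz(w,b[0]['uv'],25,o))
print('tri',tri([ray(w,(480,221),o),ray(c,(168,257.5)),ray(s,(293,153))]))
print(o['tcp_pos'])
E
python3 st.py
```

```text
tip px 490.45871559633025 225.5321100917431
top [520.  339.1 161. ] pot [517.7 336.7  34. ]
[404.1, 174.0] [509.2 326.2  25. ]
tri [521.3 338.5 160.3]
[536.7 246.5 215.7]
```

```bash
python3 -m pendant '[{"dx":-0.1,"dy":0.57,"dz":0,"ax":0,"ay":0,"az":0,"jaw":0.2},{"dx":-0.1,"dy":0.57,"dz":0,"ax":0,"ay":0,"az":0,"jaw":0.2},{"dx":0,"dy":0,"dz":-0.2,"ax":0,"ay":0,"az":0,"jaw":0.2},{"dx":0,"dy":0,"dz":-0.5,"ax":0,"ay":0,"az":0,"jaw":0.2},{"dx":0,"dy":0,"dz":-0.4,"ax":0,"ay":0,"az":0,"jaw":0.2},{"dx":0,"dy":0,"dz":-0.2,"ax":0,"ay":0,"az":0,"jaw":0.2},{"dx":0,"dy":0,"dz":0,"ax":0,"ay":0,"az":0,"jaw":0.2},{"dx":0,"dy":0,"dz":0,"ax":0,"ay":0,"az":0,"jaw":0.2}]'
python3 -m pendant '[{"dx":0,"dy":0,"dz":0,"ax":0,"ay":0,"az":0,"jaw":-1},{"dx":0,"dy":0,"dz":0,"ax":0,"ay":0,"az":0,"jaw":-1},{"dx":0,"dy":0,"dz":0,"ax":0,"ay":0,"az":0,"jaw":-1},{"dx":0,"dy":0,"dz":0,"ax":0,"ay":0,"az":0,"jaw":-1},{"dx":0,"dy":0,"dz":0,"ax":0,"ay":0,"az":0,"jaw":-1}]' 80
python3 - <<'E'
from h import *
s=camera('side'); c=camera('top')
im=np.hstack([cv2.resize(s['img'][120:240,230:350],(400,400)),cv2.resize(c['img'][200:320,120:240],(400,400))])
cv2.imwrite('pics/grip.png',im[:,:,::-1])
E
```

```text
time_s: 23.05
tcp_pos: [520.8, 338.9, 112.0]
eef_rot: [0.106, 3.139, -0.002]
force: [-0.3, -0.5, 0.3]
grip_width: 0.598
grasp_force: 0.0
time_s: 23.55
tcp_pos: [521.7, 339.9, 113.8]
eef_rot: [0.106, 3.136, 0.001]
force: [0.2, -0.6, 7.0]
grip_width: 0.195
grasp_force: 77.9
```

View pics/grip.png

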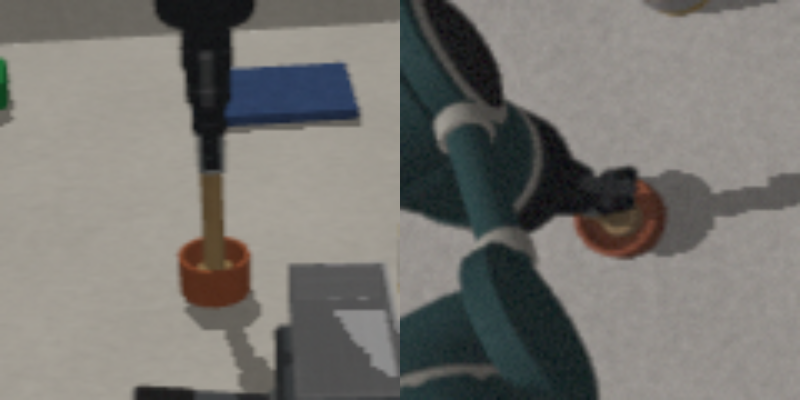

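The stick is gripped near its top and stands upright in the pot. I lift it high over the tray and travel to above the bowl's far-left free spot, at about world (607,-62).

```bash
python3 -m pendant '[{"dx":0,"dy":0,"dz":0.3,"ax":0,"ay":0,"az":0,"jaw":-1},{"dx":0,"dy":0,"dz":0.5,"ax":0,"ay":0,"az":0,"jaw":-1},{"dx":0,"dy":0,"dz":0.5,"ax":0,"ay":0,"az":0,"jaw":-1},{"dx":0,"dy":0,"dz":0.5,"ax":0,"ay":0,"az":0,"jaw":-1},{"dx":0,"dy":0,"dz":0.5,"ax":0,"ay":0,"az":0,"jaw":-1},{"dx":0.06,"dy":-0.278,"dz":0,"ax":0,"ay":0,"az":0,"jaw":-1},{"dx":0.12,"dy":-0.557,"dz":0,"ax":0,"ay":0,"az":0,"jaw":-1},{"dx":0.12,"dy":-0.557,"dz":0,"ax":0,"ay":0,"az":0,"jaw":-1},{"dx":0.12,"dy":-0.557,"dz":0,"ax":0,"ay":0,"az":0,"jaw":-1},{"dx":0.12,"dy":-0.557,"dz":0,"ax":0,"ay":0,"az":0,"jaw":-1},{"dx":0.12,"dy":-0.557,"dz":0,"ax":0,"ay":0,"az":0,"jaw":-1},{"dx":0.12,"dy":-0.557,"dz":0,"ax":0,"ay":0,"az":0,"jaw":-1},{"dx":0.12,"dy":-0.557,"dz":0,"ax":0,"ay":0,"az":0,"jaw":-1},{"dx":0.12,"dy":-0.557,"dz":0,"ax":0,"ay":0,"az":0,"jaw":-1},{"dx":0.06,"dy":-0.278,"dz":0,"ax":0,"ay":0,"az":0,"jaw":-1},{"dx":0,"dy":0,"dz":0,"ax":0,"ay":0,"az":0,"jaw":-1},{"dx":0,"dy":0,"dz":0,"ax":0,"ay":0,"az":0,"jaw":-1}]'
python3 - <<'E'
from h import *
np.set_printoptions(precision=1,suppress=True)
o=bot.get_obs(); s=camera('side'); w=camera('wrist'); c=camera('top')
for k in silhouettes(s,'stick')[:1]:
    y,x=np.nonzero(k['mask']); print(k['confidence'],x.min(),x.max(),y.min(),y.max(), [x[y==r].mean() for r in (y.min()+3,(y.min()+y.max())//2,y.max()-2)])
    p=np.array(o['tcp_pos'])
    print('expected foot px',proj(s,p-[0,0,107]),'tcp px',proj(s,p), proj(s,p-[0,0,50]))
im=np.hstack([cv2.resize(s['img'][130:350,240:460],(440,440)),cv2.resize(w['img'],(360,270)).repeat(1,0) if 0 else np.vstack([cv2.resize(w['img'],(360,270)),cv2.resize(c['img'][180:280,300:440],(360,170))])])
cv2.imwrite('pics/over.png',im[:,:,::-1])
E
```

```text
time_s: 25.35
tcp_pos: [606.3, -62.1, 295.1]
eef_rot: [-0.108, -3.139, 0.001]
force: [0.0, 0.3, -1.0]
grip_width: 0.189
grasp_force: 78.2
0.88 343 355 186 233 [np.float64(349.5), np.float64(348.5), np.float64(349.0)]
expected foot px [349.5 229.1] tcp px [350.9 181.3] [350.3 204.3]
```

View pics/over.png

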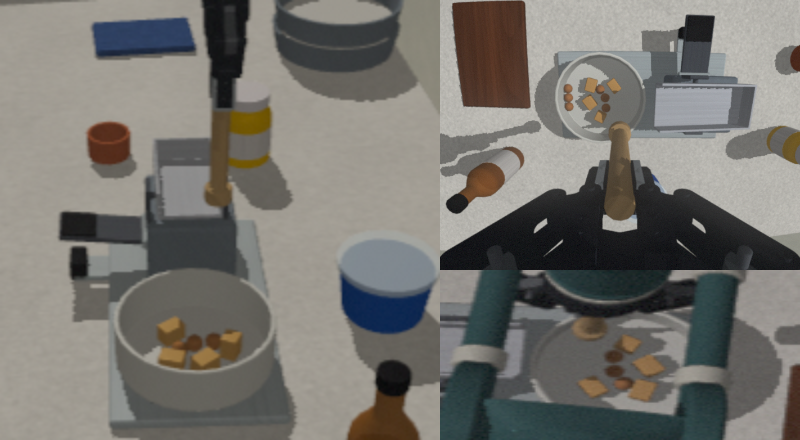

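The stick hangs vertically with its foot over the far-left part of the bowl, and the spot below is free. I lower it.

```bash
python3 -m pendant '[{"dx":0,"dy":0,"dz":-0.5,"ax":0,"ay":0,"az":0,"jaw":-1},{"dx":0,"dy":0,"dz":-0.5,"ax":0,"ay":0,"az":0,"jaw":-1},{"dx":0,"dy":0,"dz":-0.5,"ax":0,"ay":0,"az":0,"jaw":-1},{"dx":0,"dy":0,"dz":-0.25,"ax":0,"ay":0,"az":0,"jaw":-1},{"dx":0,"dy":0,"dz":-0.15,"ax":0,"ay":0,"az":0,"jaw":-1},{"dx":0,"dy":0,"dz":-0.15,"ax":0,"ay":0,"az":0,"jaw":-1},{"dx":0,"dy":0,"dz":0,"ax":0,"ay":0,"az":0,"jaw":-1},{"dx":0,"dy":0,"dz":0,"ax":0,"ay":0,"az":0,"jaw":-1}]'
python3 - <<'E'
from h import *
np.set_printoptions(precision=3,suppress=True)
p=np.array(bot.get_obs()['tcp_pos'])[:2]; B=np.array([577.2,-95.7]); th=-.068
a0=45; M=R.from_euler('z',th).as_matrix()[:2,:2]
prev=p
for r,a in [(38,a) for a in range(45,-370,-24)]:
    q=B+M@np.array([r*np.cos(np.radians(a)),r*np.sin(np.radians(a))]); print(a,(q-prev)/80); prev=q
E
```

```text
time_s: 26.35
tcp_pos: [607.5, -61.8, 132.5]
eef_rot: [0.105, 3.138, -0.003]
force: [0.6, -0.0, -0.8]
grip_width: 0.188
grasp_force: 78.2
45 [-0.021 -0.112]
21 [ 0.096 -0.173]
-3 [ 0.018 -0.197]
-27 [-0.064 -0.187]
-51 [-0.134 -0.145]
-75 [-0.182 -0.078]
-99 [-0.197  0.003]
-123 [-0.179  0.083]
-147 [-0.13   0.149]
-171 [-0.058  0.189]
-195 [0.024 0.196]
-219 [0.101 0.169]
-243 [0.162 0.114]
-267 [0.194 0.038]
-291 [ 0.193 -0.044]
-315 [ 0.158 -0.119]
-339 [ 0.096 -0.173]
-363 [ 0.018 -0.197]
```

```bash
python3 -m pendant '[{"dx":-0.057,"dy":-0.097,"dz":0,"ax":0,"ay":0,"az":0,"jaw":-1},{"dx":-0.057,"dy":-0.097,"dz":0,"ax":0,"ay":0,"az":0,"jaw":-1},{"dx":0.063,"dy":-0.104,"dz":0,"ax":0,"ay":0,"az":0,"jaw":-1},{"dx":0.023,"dy":-0.119,"dz":0,"ax":0,"ay":0,"az":0,"jaw":-1},{"dx":-0.019,"dy":-0.12,"dz":0,"ax":0,"ay":0,"az":0,"jaw":-1},{"dx":-0.059,"dy":-0.106,"dz":0,"ax":0,"ay":0,"az":0,"jaw":-1},{"dx":-0.092,"dy":-0.08,"dz":0,"ax":0,"ay":0,"az":0,"jaw":-1},{"dx":-0.113,"dy":-0.044,"dz":0,"ax":0,"ay":0,"az":0,"jaw":-1}]'
python3 -m pendant '[{"dx":-0.122,"dy":-0.002,"dz":0,"ax":0,"ay":0,"az":0,"jaw":-1},{"dx":-0.115,"dy":0.039,"dz":0,"ax":0,"ay":0,"az":0,"jaw":-1},{"dx":-0.095,"dy":0.076,"dz":0,"ax":0,"ay":0,"az":0,"jaw":-1},{"dx":-0.063,"dy":0.104,"dz":0,"ax":0,"ay":0,"az":0,"jaw":-1},{"dx":-0.023,"dy":0.119,"dz":0,"ax":0,"ay":0,"az":0,"jaw":-1},{"dx":0.019,"dy":0.12,"dz":0,"ax":0,"ay":0,"az":0,"jaw":-1},{"dx":0.059,"dy":0.106,"dz":0,"ax":0,"ay":0,"az":0,"jaw":-1},{"dx":0.092,"dy":0.08,"dz":0,"ax":0,"ay":0,"az":0,"jaw":-1},{"dx":0.113,"dy":0.044,"dz":0,"ax":0,"ay":0,"az":0,"jaw":-1},{"dx":0.122,"dy":0.002,"dz":0,"ax":0,"ay":0,"az":0,"jaw":-1},{"dx":0.115,"dy":-0.039,"dz":0,"ax":0,"ay":0,"az":0,"jaw":-1},{"dx":0.095,"dy":-0.076,"dz":0,"ax":0,"ay":0,"az":0,"jaw":-1},{"dx":0,"dy":0,"dz":0,"ax":0,"ay":0,"az":0,"jaw":-1},{"dx":0,"dy":0,"dz":0,"ax":0,"ay":0,"az":0,"jaw":-1}]'
python3 - <<'E'
from h import *
s=camera('side'); w=camera('wrist'); c=camera('top')
im=np.hstack([cv2.resize(s['img'][130:350,240:460],(440,440)),np.vstack([cv2.resize(w['img'],(360,270)),cv2.resize(c['img'][180:280,300:440],(360,170))])])
cv2.imwrite('pics/stir1.png',im[:,:,::-1])
E
```

```text
time_s: 27.15
tcp_pos: [580.9, -124.2, 131.2]
eef_rot: [-0.107, -3.139, 0.003]
force: [0.9, 1.0, 0.1]
grip_width: 0.189
grasp_force: 78.1
time_s: 28.55
tcp_pos: [597.4, -77.9, 131.1]
eef_rot: [-0.107, -3.139, 0.002]
force: [-0.3, 0.6, -0.7]
grip_width: 0.191
grasp_force: 78.3
```

View pics/stir1.png

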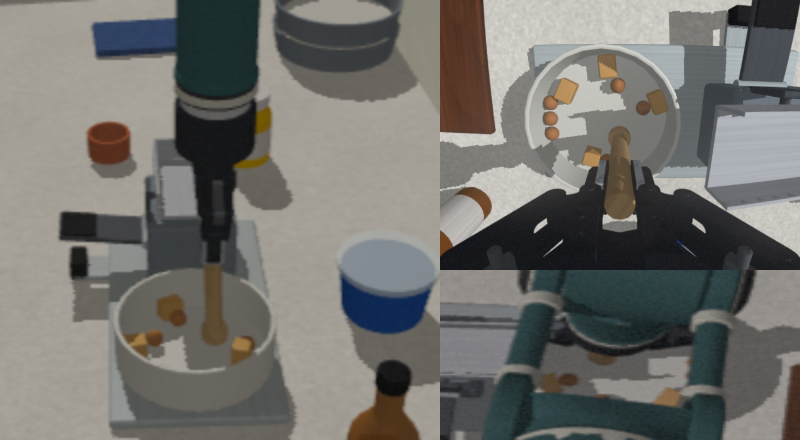

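The first turn went cleanly. The stick is still upright and the pieces were pushed aside and stayed in the bowl. Now the second turn.

```bash
python3 -m pendant '[{"dx":0.063,"dy":-0.104,"dz":0,"ax":0,"ay":0,"az":0,"jaw":-1},{"dx":0.023,"dy":-0.119,"dz":0,"ax":0,"ay":0,"az":0,"jaw":-1},{"dx":-0.019,"dy":-0.12,"dz":0,"ax":0,"ay":0,"az":0,"jaw":-1},{"dx":-0.059,"dy":-0.106,"dz":0,"ax":0,"ay":0,"az":0,"jaw":-1},{"dx":-0.092,"dy":-0.08,"dz":0,"ax":0,"ay":0,"az":0,"jaw":-1},{"dx":-0.113,"dy":-0.044,"dz":0,"ax":0,"ay":0,"az":0,"jaw":-1},{"dx":-0.122,"dy":-0.002,"dz":0,"ax":0,"ay":0,"az":0,"jaw":-1},{"dx":-0.115,"dy":0.039,"dz":0,"ax":0,"ay":0,"az":0,"jaw":-1},{"dx":-0.095,"dy":0.076,"dz":0,"ax":0,"ay":0,"az":0,"jaw":-1},{"dx":-0.063,"dy":0.104,"dz":0,"ax":0,"ay":0,"az":0,"jaw":-1},{"dx":-0.023,"dy":0.119,"dz":0,"ax":0,"ay":0,"az":0,"jaw":-1},{"dx":0.019,"dy":0.12,"dz":0,"ax":0,"ay":0,"az":0,"jaw":-1},{"dx":0.059,"dy":0.106,"dz":0,"ax":0,"ay":0,"az":0,"jaw":-1},{"dx":0.092,"dy":0.08,"dz":0,"ax":0,"ay":0,"az":0,"jaw":-1},{"dx":0.113,"dy":0.044,"dz":0,"ax":0,"ay":0,"az":0,"jaw":-1},{"dx":0.122,"dy":0.002,"dz":0,"ax":0,"ay":0,"az":0,"jaw":-1},{"dx":0.115,"dy":-0.039,"dz":0,"ax":0,"ay":0,"az":0,"jaw":-1},{"dx":0.095,"dy":-0.076,"dz":0,"ax":0,"ay":0,"az":0,"jaw":-1},{"dx":0.063,"dy":-0.104,"dz":0,"ax":0,"ay":0,"az":0,"jaw":-1},{"dx":0,"dy":0,"dz":0,"ax":0,"ay":0,"az":0,"jaw":-1}]'
```

```text
time_s: 30.7
tcp_pos: [603.4, -87.4, 131.3]
eef_rot: [0.108, 3.139, -0.003]
force: [0.4, 0.5, -0.5]
grip_width: 0.186
grasp_force: 78.3
```

```bash
python3 -m pendant '[{"dx":0,"dy":0,"dz":0.3,"ax":0,"ay":0,"az":0,"jaw":-1},{"dx":0,"dy":0,"dz":0.5,"ax":0,"ay":0,"az":0,"jaw":-1},{"dx":0,"dy":0,"dz":0.5,"ax":0,"ay":0,"az":0,"jaw":-1},{"dx":0,"dy":0,"dz":0.5,"ax":0,"ay":0,"az":0,"jaw":-1},{"dx":0,"dy":0,"dz":0.25,"ax":0,"ay":0,"az":0,"jaw":-1},{"dx":-0.05,"dy":0.266,"dz":0,"ax":0,"ay":0,"az":0,"jaw":-1},{"dx":-0.104,"dy":0.532,"dz":0,"ax":0,"ay":0,"az":0,"jaw":-1},{"dx":-0.104,"dy":0.532,"dz":0,"ax":0,"ay":0,"az":0,"jaw":-1},{"dx":-0.104,"dy":0.532,"dz":0,"ax":0,"ay":0,"az":0,"jaw":-1},{"dx":-0.104,"dy":0.532,"dz":0,"ax":0,"ay":0,"az":0,"jaw":-1},{"dx":-0.104,"dy":0.532,"dz":0,"ax":0,"ay":0,"az":0,"jaw":-1},{"dx":-0.104,"dy":0.532,"dz":0,"ax":0,"ay":0,"az":0,"jaw":-1},{"dx":-0.104,"dy":0.532,"dz":0,"ax":0,"ay":0,"az":0,"jaw":-1},{"dx":-0.104,"dy":0.532,"dz":0,"ax":0,"ay":0,"az":0,"jaw":-1},{"dx":-0.104,"dy":0.532,"dz":0,"ax":0,"ay":0,"az":0,"jaw":-1},{"dx":-0.05,"dy":0.266,"dz":0,"ax":0,"ay":0,"az":0,"jaw":-1},{"dx":0,"dy":0,"dz":-0.5,"ax":0,"ay":0,"az":0,"jaw":-1},{"dx":0,"dy":0,"dz":-0.5,"ax":0,"ay":0,"az":0,"jaw":-1},{"dx":0,"dy":0,"dz":-0.2,"ax":0,"ay":0,"az":0,"jaw":-1},{"dx":0,"dy":0,"dz":0,"ax":0,"ay":0,"az":0,"jaw":-1}]'
python3 - <<'E'
from h import *
np.set_printoptions(precision=1,suppress=True)
o=bot.get_obs(); s=camera('side'); w=camera('wrist'); c=camera('top'); p=np.array(o['tcp_pos']); print(p)
for q,cc in(('s',s),('w',w),('c',c)):
    print(q,'foot pred',proj(cc,p-[0,0,107],o),'pot rim pred',proj(cc,[519.5,336,34],o))
    for t in('stick','rest_in'):
        for k in silhouettes(cc,t)[:1]:
            y,x=np.nonzero(k['mask']); print(t,k['confidence'],k['uv'],x.min(),x.max(),y.min(),y.max())
im=np.hstack([cv2.resize(s['img'][130:230,240:340],(400,400)),cv2.resize(c['img'][190:290,320:420],(400,400))])
im=np.vstack([im[:,:], np.zeros((200,800,3),np.uint8)]); im[400:,:267]=cv2.resize(w['img'],(267,200))
cv2.imwrite('pics/pot.png',im[:,:,::-1])
E
```

```text
time_s: 32.7
tcp_pos: [517.5, 338.2, 195.7]
eef_rot: [-0.106, -3.134, 0.009]
force: [0.5, 0.2, -0.7]
grip_width: 0.188
grasp_force: 78.4
[517.5 338.2 195.7]
s foot pred [292.1 177.9] pot rim pred [293.7 196.1]
stick 0.52 [289.1, 165.9] 288 298 144 181
rest_in 0.55 [294.5, 202.4] 283 304 190 211
w foot pred [319.1 235.3] pot rim pred [317.2 220.2]
stick 0.77 [316.2, 316.0] 292 347 224 390
rest_in 0.64 [320.3, 212.5] 285 355 181 243
c foot pred [177.6 263. ] pot rim pred [185.5 264.6]
stick 0.51 [176.9, 260.6] 170 182 254 264
rest_in 0.59 [187.9, 265.1] 172 200 252 277
```

View pics/pot.png

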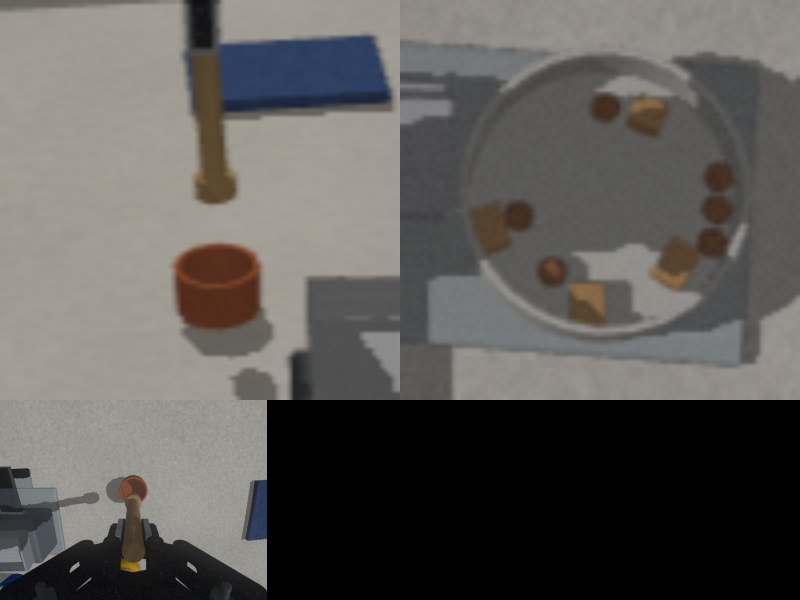

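All pieces and nuts remain in the bowl. The stick's foot is over the pot, leaning about 2° towards +x. I correct that and lower it.

```bash
python3 -m pendant '[{"dx":0.04,"dy":-0.01,"dz":0,"ax":0,"ay":0.35,"az":0,"jaw":-1},{"dx":0,"dy":0,"dz":-0.4,"ax":0,"ay":0,"az":0,"jaw":-1},{"dx":0,"dy":0,"dz":-0.4,"ax":0,"ay":0,"az":0,"jaw":-1},{"dx":0,"dy":0,"dz":-0.1,"ax":0,"ay":0,"az":0,"jaw":-1},{"dx":0,"dy":0,"dz":-0.05,"ax":0,"ay":0,"az":0,"jaw":-1},{"dx":0,"dy":0,"dz":0,"ax":0,"ay":0,"az":0,"jaw":-1},{"dx":0,"dy":0,"dz":0,"ax":0,"ay":0,"az":0,"jaw":-1}]'
python3 - <<'E'
from h import *
np.set_printoptions(precision=1,suppress=True)
o=bot.get_obs(); s=camera('side'); w=camera('wrist'); c=camera('top')
im=np.hstack([cv2.resize(s['img'][120:220,240:340],(400,400)),cv2.resize(w['img'][130:330,220:420],(400,400))])
cv2.imwrite('pics/pot2.png',im[:,:,::-1])
E
```

```text
time_s: 33.85
tcp_pos: [524.0, 339.8, 125.3]
eef_rot: [-0.105, -3.112, 0.001]
force: [0.7, 0.8, -0.2]
grip_width: 0.189
grasp_force: 78.3
```

View pics/pot2.png

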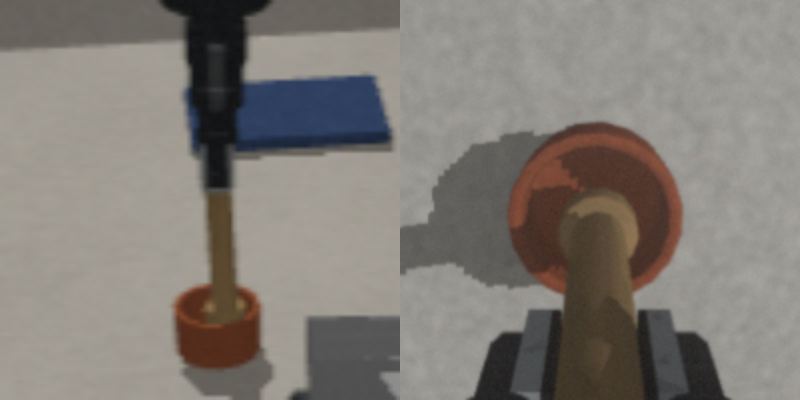

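```bash
python3 -m pendant '[{"dx":-0.04,"dy":0,"dz":0,"ax":0,"ay":0,"az":0,"jaw":-1},{"dx":0,"dy":0,"dz":-0.08,"ax":0,"ay":0,"az":0,"jaw":-1},{"dx":0,"dy":0,"dz":-0.05,"ax":0,"ay":0,"az":0,"jaw":-1},{"dx":0,"dy":0,"dz":0,"ax":0,"ay":0,"az":0,"jaw":-1},{"dx":0,"dy":0,"dz":0,"ax":0,"ay":0,"az":0,"jaw":-1}]'
```

```text
time_s: 34.5
tcp_pos: [520.0, 339.3, 113.9]
eef_rot: [-0.105, -3.11, 0.003]
force: [-0.3, -0.7, 5.1]
grip_width: 0.192
grasp_force: 79.0
```

The foot is on the pot's floor (5 N). I release it and retreat straight up.

```bash
python3 -m pendant '[{"dx":0,"dy":0,"dz":0.01,"ax":0,"ay":0,"az":0,"jaw":-0.5},{"dx":0,"dy":0,"dz":0,"ax":0,"ay":0,"az":0,"jaw":-0.4},{"dx":0,"dy":0,"dz":0,"ax":0,"ay":0,"az":0,"jaw":0.2},{"dx":0,"dy":0,"dz":0,"ax":0,"ay":0,"az":0,"jaw":0.2},{"dx":0,"dy":0,"dz":0,"ax":0,"ay":0,"az":0,"jaw":0.2},{"dx":0,"dy":0,"dz":0,"ax":0,"ay":0,"az":0,"jaw":0.2},{"dx":0,"dy":0,"dz":0.2,"ax":0,"ay":0,"az":0,"jaw":0.2},{"dx":0,"dy":0,"dz":0.5,"ax":0,"ay":0,"az":0,"jaw":0.2},{"dx":0,"dy":0,"dz":0.5,"ax":0,"ay":0,"az":0,"jaw":0.2},{"dx":0,"dy":0,"dz":0.5,"ax":0,"ay":0,"az":0,"jaw":0.2},{"dx":-0.4,"dy":0.3,"dz":0,"ax":0,"ay":0,"az":0,"jaw":0.2},{"dx":-0.4,"dy":0.3,"dz":0,"ax":0,"ay":0,"az":0,"jaw":0.2},{"dx":0,"dy":0.3,"dz":0,"ax":0,"ay":0,"az":0,"jaw":0.2},{"dx":0,"dy":0,"dz":0,"ax":0,"ay":0,"az":0,"jaw":0.2},{"dx":0,"dy":0,"dz":0,"ax":0,"ay":0,"az":0,"jaw":0.2}]'
python3 - <<'E'
from h import *
s=camera('side'); c=camera('top')
im=np.hstack([cv2.resize(s['img'][120:320,210:410],(500,500)),np.vstack([cv2.resize(c['img'][220:300,140:240],(300,250)),cv2.resize(c['img'][190:290,320:440],(300,250))])])
cv2.imwrite('pics/end.png',im[:,:,::-1])
E
```

```text
time_s: 36.0
tcp_pos: [455.7, 411.4, 250.9]
eef_rot: [-0.103, -3.111, 0.004]
force: [-0.0, -0.4, 0.6]
grip_width: 0.597
grasp_force: 0.0
```

View pics/end.png

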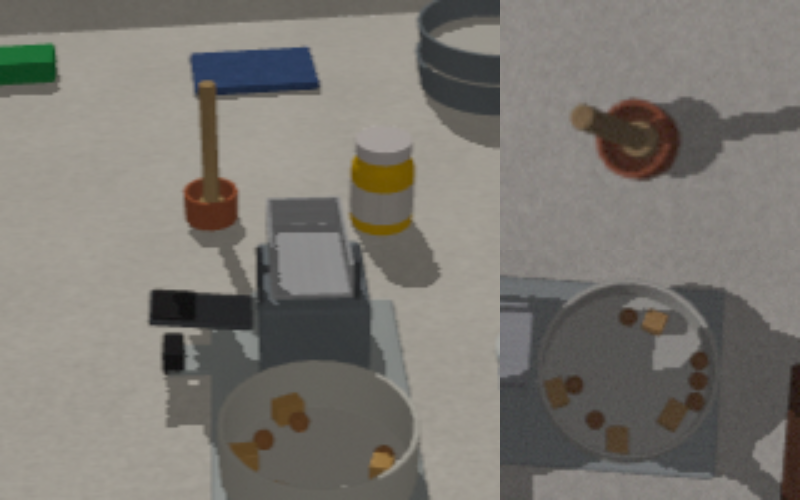

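The stick stands upright in the pot, all four pieces and six nuts are in the bowl, and the pedal is up. I hand in.

```bash
python3 -c "
from station import bot
print(bot.job_done())"
```

```text
the job is handed in; nothing more can be done
None
```

The job is handed in, with no verdict returned: the last pictures show all four shortbread pieces and six hazelnuts in the bowl, the pedal back up and the stick upright in its pot, after two clockwise turns of stirring.

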